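Open the particle counter's battery well

TASK

The particle counter needs its cells changed: take off the grey battery cover on its top. Squeeze the yellow snap tab in towards the cover's grip rib, swing the tab end up so that the two tongues at the other end come out from under the case's edge, and lift the cover off without forcing or cracking anything. Set it down gently, grip side up, to lie flat in the empty compartment of the steel parts tray, and leave everything else on the bench where it is.

Things in the scene. Friction and masses are not known exactly. Their poses are not given: they have to be found in the camera images.
- counter: Bench particle counter: white case 230 (x) x 190 (y) x 120 (z) mm, dark corner bumpers, display on its -x face, fixed. Origin: centre of its underside. A battery well opens in its flat top, closed by a grey cover. Nothing else stands on the top but a steel nozzle, 30 mm wide, 34 mm high, at x -75, y +68 mm. With the cover off, three blue cells show 15 mm down in the well.
- seat (a point): Centre of the battery opening in the counter's top, 78 (x) x 62 (y) mm, at the height of the top face (20 mm to +x, 15 mm to -y of the case's centre); axes as the counter's. Its +x and -x edges are lips 4 mm thick, hollow beneath: the tab's nose is caught under the +x lip, the cover's tongues under the -x lip.
- cover_mid (a point): Battery cover: grey plate 77 (x) x 60 (y) x 4 mm, 70 g with its tab, in the opening with 0.5 mm play at each x end, 1 mm at the sides, upper face flush with the case. Point: centre of the upper face; +x to the tab, z up out of the face. Nose and tongues reach 9 mm below the upper face: laid flat, this point is 9 mm above the support. Forced on the case with over 12 N it breaks.
- cover_grip (a point): Where the cover is pinched: midway between the outer faces of the fixed rib and of the unpressed tab pad, which stand 36 mm apart (over the outside), half-way up them: 18 mm to +x of cover_mid, 8 mm above the plate. The pinch closes along x. Axes as cover_mid.
- rib (a point): Middle of the outer (-x) face of the fixed dark grip rib that stands on the cover: 26 mm wide (y), 4 mm thick, 16 mm high; the point is at cover_mid's x = 0, 8 mm above the plate. Axes as cover_mid.
- tab_pad (a point): Middle of the outer (+x) face of the yellow tab's upright pad: 22 mm wide (y), 4 mm thick, 16 mm high; 36 mm to +x of the rib's outer face at rest, 8 mm above the plate. Moves with the tab. Axes as cover_mid.
- tab (a joint): How far the yellow snap tab is pressed in, towards the rib (m): 0 at rest, stop at 0.0055. Its nose hooks 3 mm under the lip and is clear at 0.0045. Spring: 2.3 N at rest, 9 N at 0.0045, 10.5 N at the stop; cracks above 25 N. Only the tab yields, so the middle of the pinch shifts towards the rib as it closes; a gripper that stays put drags the cover hard against the opening's edge.
- tongues (a point): Middle of the cover's two tongues: they reach 4.5 mm past its -x edge, 5 to 9 mm below its upper face, 4 mm under the -x lip. This point: 39 mm to -x of cover_mid, 4 mm below the upper face. A level lift jams them. Turn the cover tab end up about this point; past 0.07 rad its +x edge is over the lip: ease it out along its own +x as it turns on to 0.2 rad, then draw it 12 mm out.
- tray: Shallow steel parts tray, 170 (x) x 220 (y) mm, walls 22 mm high, 3 mm thick, fixed; origin at the centre of its underside. A divider at y +43 to +46 mm parts the large empty compartment (-y side) from a small one with three spare cells.
- tray_space (a point): Centre of the floor of the tray's empty compartment, 3 mm above the bench; the compartment measures 164 (x) x 150 (y) mm, axes as the tray's.
- spare_cells: Three spare blue cells side by side in one block, 50 x 50 x 16 mm, in the small compartment of the tray; origin at the centre of the underside.
- block_a: Aluminium vial block, 128 x 86 x 45 mm, holding vials, on the left; origin at the centre of the underside.
- block_b: Aluminium vial block, 128 x 86 x 45 mm, holding vials, at the far edge near the middle; origin at the centre of the underside.
- block_c: Empty aluminium vial block, 128 x 86 x 45 mm, on the left.
- spray_bottle: White bottle with a blue cap, 68 mm wide, 170 mm high, on the right.
- swab_jar: Clear jar with a white cap, 72 mm wide, 85 mm high, at the far edge a little to the left; origin at the centre of the underside.
- forceps: Steel forceps, 125 mm long, 13 mm wide, lying on the right.
- screwdriver: Green-handled screwdriver, 150 mm long, lying on the right.
Not all that is in view belongs to the job. There is more than one size of the part that bears cover_mid; the job needs the middle-sized.

How it is judged:
By the outcome, as a careful person would: the job done as asked, in the order asked, and still so for the second after the job is handed in, with the robot touching nothing.
It also fails if it takes over 64 s, if anything falls off the work surface, if the arm or the gripper's body presses on something with over 40 N, if the wrist force passes 120 N, or if a joint passes its speed limit or range.

ROBOT

A 6-joint arm with a two-finger parallel gripper is mounted at the origin on the work surface. World frame = base frame: x ahead of the robot, y to its left, z up, the work surface at z = 0. Lengths are in m, angles in rad, forces in N, time in s.
With the tool pointing down it reaches from about 0.4 to 0.925 m from the base axis. Payload 12.5 kg.
Tool frame: the origin (TCP) lies at the very end of the fingers, on their centre line; the grasp point (between the pads) lies 19 mm behind it (robot.grip_point_offset is the distance from the TCP to the grasp point, in m); x points along the fingers, y is the direction in which the jaws open and shut, and the axes are right-handed (so a half turn about x gives the same grasp; the last joint's range is limited). The gripper opens to 95 mm and grips with 3 to 60 N. Pads are 20 mm wide; open, the fingers measure 119 mm over their backs; the gripper's body (75 mm by 180 mm) begins 59 mm behind the grasp point.
Start: joints at [1.116, 0.491, 1.559, -0, 1.092, -0.106], TCP at [0.214, 0.587, 0.19] pointing down, gripper open.
Joint ranges: [-3.1, 3.1], [-0.84, 2.19], [0.05, 2.79], [-1.13, 4.28], [0.06, 2.93], [-2.69, 2.69]. Speed limits (rad/s): [2.22, 2.22, 2.79, 3.14, 3.14, 3.14].

INTERFACE

Orientations are given as a unit quaternion [w, x, y, z].
In Python, from bench import sensors, eyes, ticket, robot gives the robot as it stands.
- The arm moves only by the shell command python3 -m jog 'ROWS' [FORCE]. ROWS is JSON, a list of rows, each a list of 3 entries, a list of its own where there are three numbers: the shift along the tool's x, y, z in mm, then the turn about the tool's x in rad, then the finger opening in mm, from 0 to 95.1. In form: [[[tx, ty, tz], twist, jaw], ...]. A call has 1 to 8 rows; each row shifts and turns the commanded pose from where the row before left it, along the tool's axes as they then stand; what a row does not reach is not made up. A row lasts 1/12 s, in which the tool goes at most 41.7 mm and 7.16 degrees, less where a joint would pass 70% of its speed; a pose out of reach is approached as far as the arm can. A call is refused whole if a number of a shift passes 41.7 or a number of a turn 0.125, either way. A call with a gripper value outside its range is refused whole. The fingers move at their own pace and stop on an object; FORCE is the grip in N (left out, the last holds). Time passes only in rows, so rows that do not move let the fingers close. It gives the time, the measured TCP pose, the force and the opening at its end, in the units of the state.
- sensors.get_obs(): the state, without advancing time (a new reading comes with each control period).
- eyes.capture(name): name is "scene" or "top"; returns a dict with "image" (420x560x3 uint8, red, green, blue), "range_z" (420x560 float32, m along the optical axis (not along the pixel's ray), 0 where there is no reading), "camera_matrix" (3x3 intrinsics, pixels), "R" (3x3) and "t" (3): a world point X has camera coordinates R X + t. Camera axes: x right, y down, z forward; pixel columns grow to the right and rows downward; lengths in m; the calibration is good to about 2 mm. A picture is of the moment at which its call begins.
- ticket.sign_off(): hands the job in, once; it reports no verdict.
The state is a dict: "time": time; "joint_pos": joint angles; "dq": joint speeds; "joint_torque": joint torques, N m; "tool_pos": TCP position; "tool_rot": TCP orientation; "wrist_force": force on the tool from outside, world axes, zero at the start; "moment": the same for the moment, N m; "finger_gap": opening from 0.0 (shut) to 1.0 (fully open).
Only numpy, scipy, OpenCV 4.12 (cv2) and the standard library are available. Lean on these libraries where they do the work, as an engineer would, in place of code of your own. Each camera call takes 0.05 s, during which the arm holds its last target.

## Working session

There is one attempt and no reset: what is moved stays moved. The work goes in short steps, Python scripts to look and compute and a shell command to move; the robot and the scene stay as the last step left them, time stands still between calls to the robot, and variables do not carry over. Pictures are saved under pics/ and viewed, and the job is handed in when it is done.

```bash
ls; mkdir -p pics; python3 - <<'E'
from bench import sensors, eyes, ticket, robot
import cv2, numpy as np
o=sensors.get_obs()
for k,v in o.items(): print(k,np.round(v,4))
print(robot.grip_point_offset)
for n in("scene","top"):
    c=eyes.capture(n); cv2.imwrite(f"pics/{n}0.png",c["image"][:,:,::-1])
    np.savez(f"{n}0.npz",**c)
    print(n,c["camera_matrix"].tolist(),np.round(c["R"],4).tolist(),c["t"])
E
```

```text
pics
time 0.0
joint_pos [ 1.1164  0.4916  1.5595  0.      1.0917 -0.1056]
dq [ 0.0001  0.0002  0.0005 -0.0011 -0.0004  0.0007]
joint_torque [ 6.00000e-04 -6.12641e+01 -2.58190e+01  6.93000e-02  4.82000e-02
 -1.00000e-04]
tool_pos [0.2135 0.5871 0.1891]
tool_rot [ 0.6963  0.1223  0.6965 -0.1231]
wrist_force [ 0.6191 -0.1901  0.4072]
moment [0.0411 0.0201 0.0202]
finger_gap 0.9983
0.0188
scene [[451.5870851902058, 0.0, 274.0456572690338], [0.0, 451.5870851902058, 212.89728692644405], [0.0, 0.0, 1.0]] [[0.0085, 1.0, 0.0021], [0.8601, -0.0062, -0.5101], [-0.5101, 0.0062, -0.8601]] [-0.0114384  -0.43380369  1.81602143]
top [[471.201770378494, 0.0, 272.006880871289], [0.0, 471.201770378494, 206.81230865357563], [0.0, 0.0, 1.0]] [[0.0288, -0.9996, -0.0052], [-0.9982, -0.0285, -0.0529], [0.0528, 0.0067, -0.9986]] [-0.02202429  0.58708883  1.44518694]
```

View pics/scene0.png

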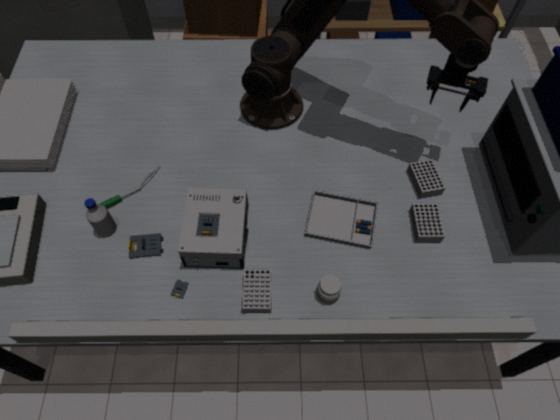

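View pics/top0.png

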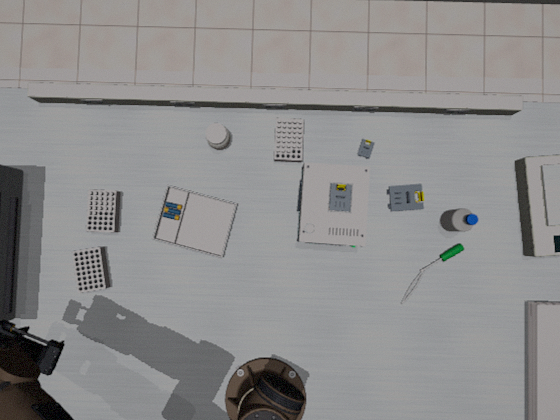

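```bash
python3 - <<'E'
import cv2, numpy as np
c=np.load("top0.npz")["image"][:,:,::-1]
a=cv2.resize(c[140:260,285:435],None,fx=5,fy=5,interpolation=cv2.INTER_CUBIC)
cv2.imwrite("pics/crop_top.png",a)
c=np.load("scene0.npz")["image"][:,:,::-1]
a=cv2.resize(c[180:305,120:260],None,fx=4.8,fy=4.8,interpolation=cv2.INTER_CUBIC)
cv2.imwrite("pics/crop_sc.png",a)
E
```

```text
(no output)
```

View pics/crop_top.png

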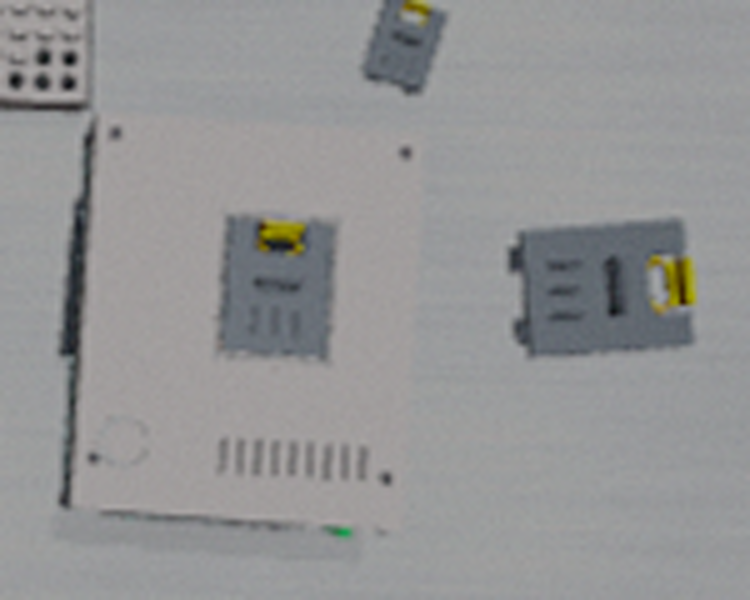

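View pics/crop_sc.png

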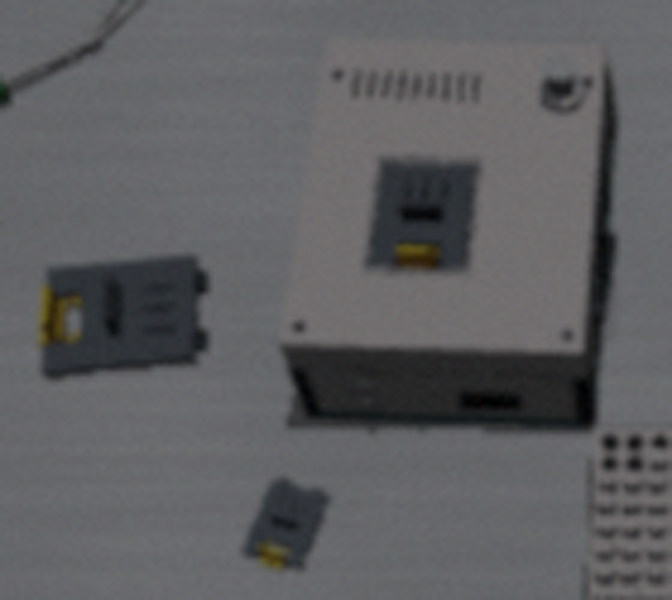

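```bash
cat > h.py <<'E'
import cv2, numpy as np
def load(n):
    d=np.load(n); return {k:d[k] for k in d}
def back(c,uv,z):
    uv=np.atleast_2d(uv).astype(float); K=c["camera_matrix"];R=c["R"];t=c["t"]
    d=np.c_[(uv-K[:2,2])/[K[0,0],K[1,1]],np.ones(len(uv))]@R
    C=-R.T@t
    return C+d*((z-C[2])/d[:,2])[:,None]
def proj(c,X):
    p=np.atleast_2d(X)@c["R"].T+c["t"]; q=p@c["camera_matrix"].T; return q[:,:2]/q[:,2:]
def cloud(c):
    v,u=np.mgrid[:420,:560]; z=c["range_z"]; K=c["camera_matrix"]
    p=np.stack([(u-K[0,2])/K[0,0]*z,(v-K[1,2])/K[1,1]*z,z],-1)
    X=(p-c["t"])@c["R"]; X[z==0]=np.nan; return X
E
python3 - <<'E'
from h import *
for n,(u,v,w,h) in (("top",(320,170,45,55)),("scene",(190,205,36,36))):
    c=load(n+"0.npz"); print(n,"cam",-c["R"].T@c["t"])
    im=c["image"].astype(int)[v:v+h,u:u+w]
    X=cloud(c)
    # case top height
    Z=X[...,2]; sub=Z[v:v+h,u:u+w]; print("Z med around cover",np.nanmedian(sub))
    bl=(im[...,2]-im[...,0])  # blue - red
    print("bl percentiles",np.percentile(bl,[2,20,50,80,98]), "grey",np.percentile(im.sum(2),[2,50,98]))
    m=((bl>4)|((im[...,0]-im[...,2])>45)|(im.sum(2)<im.sum(2).max()*0.6)).astype(np.uint8)
    m=cv2.morphologyEx(m,cv2.MORPH_CLOSE,np.ones((3,3),np.uint8))
    nn,l,s,ce=cv2.connectedComponentsWithStats(m); k=1+np.argmax(s[1:,4])
    m=(l==k).astype(np.uint8)
    for r in m: print("".join(".#"[x] for x in r))
    vv,uu=np.nonzero(m); W=back(c,np.c_[uu+u,vv+v],0.12)
    rect=cv2.minAreaRect((W[:,:2]*1000).astype(np.float32)); print(rect, W.mean(0))
E
```

```text
top cam [ 0.51042495 -0.01502428  1.47409779]
Z med around cover 0.11965062808195942
bl percentiles [-20.52  -5.    -3.     6.    16.  ] grey [259. 472. 482.]
.............................................
.............................................
.............................................
.............................................
.............................................
.............................................
.............................................
.............................................
.............................................
.............................................
.............................................
.............................................
.............................................
............#.......####.....................
...........#################.................
...........####################..............
...........#####################.............
..........######################.............
..........######################.............
..........######################.............
..........###########
[... 2647 characters left out ...]
####........
........####################........
........####################........
........####################........
.......#####################........
.......#####################........
.......#####################........
.......#####################........
.......#####################........
.......####################.........
........###################.........
....................................
....................................
....................................
....................................
....................................
((615.34375, -199.35906982421875), (63.489830017089844, 74.43831634521484), 89.57645416259766) [ 0.61582819 -0.19929147  0.12      ]
```

```bash
python3 - <<'E'
from h import *
from scipy.spatial.transform import Rotation as Ro
from bench import sensors
o=sensors.get_obs(); q=o["tool_rot"]; print(np.round(Ro.from_quat([*q[1:],q[0]]).as_matrix(),4).tolist())
# yaw from screws (dark dots) - top
c=load("top0.npz"); g=c["image"].astype(float).sum(2)
def dot(u,v,r=3):
    p=g[v-r:v+r+1,u-r:u+r+1]; w=np.clip(np.percentile(p,75)-p-15,0,None); yy,xx=np.mgrid[-r:r+1,-r:r+1]
    return u+(w*xx).sum()/w.sum(), v+(w*yy).sum()/w.sum()
P=np.array([dot(308,167),dot(366,171),dot(304,231),dot(362,235)]); W=back(c,P,0.12)*1000
print(np.round(P,2).tolist(),np.round(W[:,:2],1).tolist())
for a,b in((2,0),(3,1)):
    d=W[b]-W[a]; print("yaw x",np.degrees(np.arctan2(d[1],d[0])),np.hypot(*d[:2]))
for a,b in((1,0),(3,2)):
    d=W[b]-W[a]; print("yaw y",np.degrees(np.arctan2(-d[0],d[1])),np.hypot(*d[:2]))
print("centre",W.mean(0))
# tray via crop
cv2.imwrite("pics/tray.png",cv2.resize(c["image"][175:265,145:250,::-1],None,fx=6,fy=6,interpolation=cv2.INTER_CUBIC))
E
```

```text
[[-0.0004, 0.3418, 0.9398], [-0.0009, 0.9398, -0.3418], [-1.0, -0.001, -0.0001]]
[[307.64, 166.2], [365.71, 170.12], [303.48, 231.12], [361.78, 235.23]] [[702.4, -105.5], [695.7, -273.2], [514.7, -98.2], [507.8, -265.4]]
yaw x -2.224973044570125 187.80068212640026
yaw x -2.381720225322027 188.09045213656506
yaw y -2.2810800722651794 167.89473007916297
yaw y -2.3802022632622237 167.3806952341483
centre [ 605.14644405 -185.56382584  120.        ]
```

View pics/tray.png

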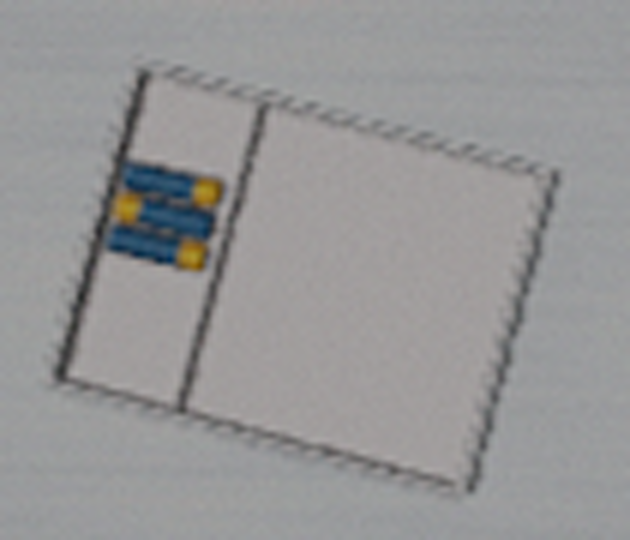

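```bash
cat >> h.py <<'E'
def toolR():
    from bench import sensors
    from scipy.spatial.transform import Rotation as Ro
    o=sensors.get_obs(); q=o["tool_rot"]; return o,Ro.from_quat([*q[1:],q[0]]).as_matrix()
def plan(target,yaw,n):
    """rows world->tool: tool y axis to point at yaw"""
    o,R=toolR(); p=o["tool_pos"]; d=(np.array(target)-p)*1000
    y=R[:,1]; a=np.arctan2(y[1],y[0]); tw=-(yaw-a); tw=(tw+np.pi)%(2*np.pi)-np.pi
    rows=[]
    for i in range(n):
        ai=a-tw*i/n; ey=np.array([np.cos(ai),np.sin(ai),0]); ex=np.array([0,0,-1.]); ez=np.cross(ex,ey)
        s=d/n; rows.append([[round(float(s@e),1) for e in(ex,ey,ez)],round(float(tw/n),4)])
    print("err mm",np.round(d,2),"twist",round(float(tw),4)); print(rows)
def st():
    o,R=toolR(); y=R[:,1]
    print("t %.2f tcp"%o["time"],np.round(o["tool_pos"]*1000,2),"yaw %.4f"%np.arctan2(y[1],y[0]),"F",np.round(o["wrist_force"],2),"M",np.round(o["moment"],3),"gap mm %.2f"%(o["finger_gap"]*95.1))
E
python3 - <<'E'
from h import *
c=load("top0.npz")
p=np.array([[262,105],[183,408],[553,177],[470,488]])/6-0.4+[145,175]
W=back(c,p,0.022)*1000; print(np.round(W,1).tolist(),W.mean(0))
plan([0.634,-0.201,0.225],-0.0402,24)
E
```

```text
[[625.3, 255.1, 22.0], [468.4, 289.6, 22.0], [592.4, 103.8, 22.0], [431.9, 141.0, 22.0]] [529.49635243 197.38851906  22.        ]
err mm [ 420.51 -788.16   35.88] twist 1.2622
[[[-1.5, -24.9, 27.7], 0.0526], [[-1.5, -23.4, 29.0], 0.0526], [[-1.5, -21.8, 30.1], 0.0526], [[-1.5, -20.2, 31.3], 0.0526], [[-1.5, -18.5, 32.3], 0.0526], [[-1.5, -16.8, 33.2], 0.0526], [[-1.5, -15.1, 34.0], 0.0526], [[-1.5, -13.2, 34.8], 0.0526], [[-1.5, -11.4, 35.4], 0.0526], [[-1.5, -9.5, 36.0], 0.0526], [[-1.5, -7.6, 36.4], 0.0526], [[-1.5, -5.7, 36.8], 0.0526], [[-1.5, -3.7, 37.0], 0.0526], [[-1.5, -1.8, 37.2], 0.0526], [[-1.5, 0.2, 37.2], 0.0526], [[-1.5, 2.1, 37.2], 0.0526], [[-1.5, 4.1, 37.0], 0.0526], [[-1.5, 6.0, 36.7], 0.0526], [[-1.5, 7.9, 36.4], 0.0526], [[-1.5, 9.8, 35.9], 0.0526], [[-1.5, 11.7, 35.3], 0.0526], [[-1.5, 13.5, 34.7], 0.0526], [[-1.5, 15.4, 33.9], 0.0526], [[-1.5, 17.1, 33.1], 0.0526]]
```

```bash
python3 -m jog '[[[-3,-25,28],0.053,90],[[-3,-23,29],0.053,80],[[-3,-22,30],0.053,70],[[-3,-20,31],0.053,60],[[-3,-18.5,32],0.053,55],[[-3,-17,33],0.053,50],[[-3,-15,34],0.053,50],[[-3,-13,35],0.053,50]]' 10
python3 -m jog '[[[-3,-11.4,35.4],0.053,50],[[-3,-9.5,36],0.053,50],[[-3,-7.6,36.4],0.053,50],[[-3,-5.7,36.8],0.053,50],[[0,-3.7,37],0.053,50],[[0,-1.8,37.2],0.053,50],[[0,0.2,37.2],0.053,50],[[0,2,37.2],0.053,50]]'
python3 -m jog '[[[0,4,37],0.053,50],[[0,6,36.7],0.053,50],[[0,8,36.4],0.053,50],[[0,10,36],0.053,50],[[0,11.7,35.3],0.053,50],[[0,13.5,34.7],0.053,50],[[0,15.4,33],0.04,50],[[0,0,0],0,50]]'
python3 -c "
from h import *
st();plan([0.634,-0.201,0.165],-0.0402,3)"
```

```text
time: 0.77
tool_pos: [0.3536, 0.3234, 0.2137]
tool_rot: [0.655, 0.267, 0.655, -0.267]
wrist_force: [0.7, -0.2, 0.6]
finger_gap: 0.546
time: 1.43
tool_pos: [0.4926, 0.0599, 0.2256]
tool_rot: [0.584, 0.399, 0.584, -0.399]
wrist_force: [0.5, 0.8, -0.5]
finger_gap: 0.527
time: 2.1
tool_pos: [0.615, -0.1735, 0.2244]
tool_rot: [0.503, 0.497, 0.502, -0.498]
wrist_force: [0.1, -0.3, 0.0]
finger_gap: 0.525
t 2.10 tcp [ 614.96 -173.46  224.39] yaw 0.0100 F [ 0.1  -0.33  0.  ] M [-0.089  0.042  0.005] gap mm 49.94
err mm [ 19.04 -27.54 -59.39] twist 0.0502
[[[19.8, 6.3, 9.2], 0.0167], [[19.8, 6.4, 9.1], 0.0167], [[19.8, 6.6, 9.0], 0.0167]]
```

```bash
python3 -m jog '[[[20,6.3,9.2],0.0167,50],[[20,6.4,9.1],0.0167,50],[[19.6,6.6,9],0.0167,50],[[0,0,0],0,50]]'
python3 - <<'E'
from h import *
from bench import eyes
st()
plan([0.634,-0.201,0.165],-0.0402,1)
for n,(u,v,w,h) in (("scene",(175,150,90,110)),("top",(300,140,80,110))):
    c=eyes.capture(n); np.savez(n+"1.npz",**c)
    cv2.imwrite(f"pics/{n}1.png",cv2.resize(c["image"][v:v+h,u:u+w,::-1],None,fx=5,fy=5,interpolation=cv2.INTER_CUBIC))
E
```

```text
time: 2.43
tool_pos: [0.6314, -0.1961, 0.1617]
tool_rot: [-0.489, -0.508, -0.493, 0.51]
wrist_force: [-0.1, 0.6, 0.1]
finger_gap: 0.527
t 2.43 tcp [ 631.42 -196.09  161.73] yaw -0.0356 F [-0.08  0.58  0.11] M [-0.086  0.076 -0.02 ] gap mm 50.08
err mm [ 2.58 -4.91  3.27] twist 0.0046
[[[-3.3, 2.8, 4.8], 0.0046]]
```

View pics/scene1.png

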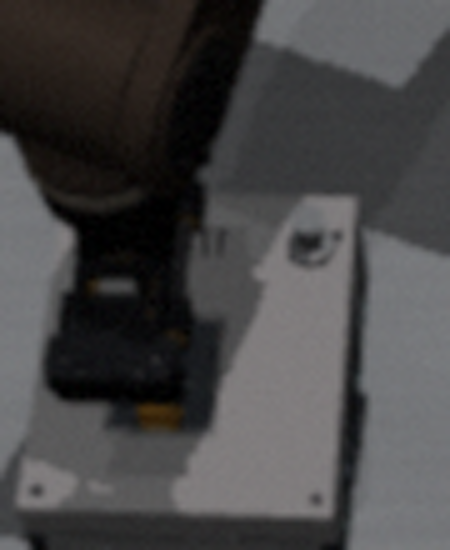

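View pics/top1.png

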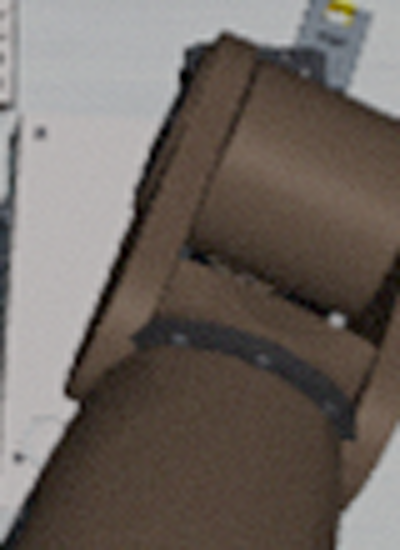

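```bash
python3 - <<'E'
from h import *
for n,(u,v,w,h) in (("top",(332,178,18,24)),("scene",(198,212,20,26))):
    c=load(n+"0.npz"); im=c["image"].astype(int)[v:v+h,u:u+w]
    ye=np.clip(im[...,0]-im[...,2]-20,0,None).astype(float)
    dk=np.clip(np.median(im.sum(2))*0.72-im.sum(2),0,None)*(ye==0)
    yy,xx=np.mgrid[:h,:w]
    for nm,m,z in (("yellow",ye,0.13),("dark",dk,0.134)):
        s=m.sum(); uu=(m*xx).sum()/s+u; vv=(m*yy).sum()/s+v
        sd=np.sqrt((m*(xx+u-uu)**2).sum()/s),np.sqrt((m*(yy+v-vv)**2).sum()/s)
        print(n,nm,round(uu,2),round(vv,2),np.round(sd,2),np.round(back(c,[uu,vv],z)*1000,1))
E
```

```text
top yellow 340.96 186.22 [2.51 1.53] [[ 646.  -201.5  130. ]]
top dark 340.15 189.69 [2.19 3.18] [[ 635.6 -198.8  134. ]]
scene yellow 206.11 232.38 [2.05 1.14] [[ 648.9 -200.8  130. ]]
scene dark 207.45 224.12 [2.29 1.09] [[ 622.4 -198.   134. ]]
```

```bash
python3 -m jog '[[[0,0,0],0,50],[[0,0,0],0,50]]'
python3 -c "
from h import *
st();plan([0.634,-0.2015,0.140],-0.0402,2)"
```

```text
time: 2.7
tool_pos: [0.6327, -0.1952, 0.1675]
tool_rot: [0.492, 0.509, 0.491, -0.508]
wrist_force: [-0.8, 0.6, 0.3]
finger_gap: 0.525
t 2.70 tcp [ 632.69 -195.16  167.52] yaw -0.0332 F [-0.79  0.55  0.31] M [-0.086  0.048  0.002] gap mm 49.92
err mm [  1.31  -6.34 -27.52] twist 0.007
[[[13.8, 0.8, 3.1], 0.0035], [[13.8, 0.8, 3.1], 0.0035]]
```

```bash
python3 -m jog '[[[10,0.8,3],0.0035,50],[[10,0.8,3.2],0.0035,50],[[5,0,0],0,46],[[2.5,0,0],0,46],[[0,0,0],0,46],[[0,0,0],0,46]]'
python3 -c "
from h import *
st();plan([0.634,-0.2015,0.125],-0.0402,1)"
python3 -m jog '[[[0,0,0],0,46]]'
```

```text
time: 3.2
tool_pos: [0.6338, -0.2018, 0.1383]
tool_rot: [-0.489, -0.51, -0.49, 0.51]
wrist_force: [0.1, -0.5, 0.0]
finger_gap: 0.483
t 3.20 tcp [ 633.82 -201.84  138.32] yaw -0.0411 F [ 0.08 -0.5   0.03] M [-0.123  0.032 -0.003] gap mm 45.93
err mm [  0.18   0.34 -13.32] twist -0.0009
[[[13.3, 0.2, -0.3], -0.0009]]
time: 3.28
tool_pos: [0.634, -0.2019, 0.1388]
tool_rot: [0.49, 0.51, 0.49, -0.51]
wrist_force: [0.3, 0.4, -0.2]
finger_gap: 0.484
```

```bash
python3 -m jog '[[[5,0,0],0,46],[[4,0,0],0,46],[[3,0,0],0,46],[[1.5,0,0],0,46],[[0,0,0],0,46],[[0,0,0],0,46]]' 3
python3 - <<'E'
from h import *
from bench import eyes
st()
c=eyes.capture("scene"); v,u,h,w=170,175,100,100
cv2.imwrite("pics/scene2.png",cv2.resize(c["image"][v:v+h,u:u+w,::-1],None,fx=6,fy=6,interpolation=cv2.INTER_CUBIC))
E
```

```text
time: 3.78
tool_pos: [0.6339, -0.2018, 0.1249]
tool_rot: [0.49, 0.51, 0.49, -0.51]
wrist_force: [0.2, 0.1, -0.1]
finger_gap: 0.484
t 3.78 tcp [ 633.87 -201.85  124.94] yaw -0.0410 F [ 0.17  0.15 -0.13] M [-0.089  0.068 -0.012] gap mm 46.06
```

View pics/scene2.png

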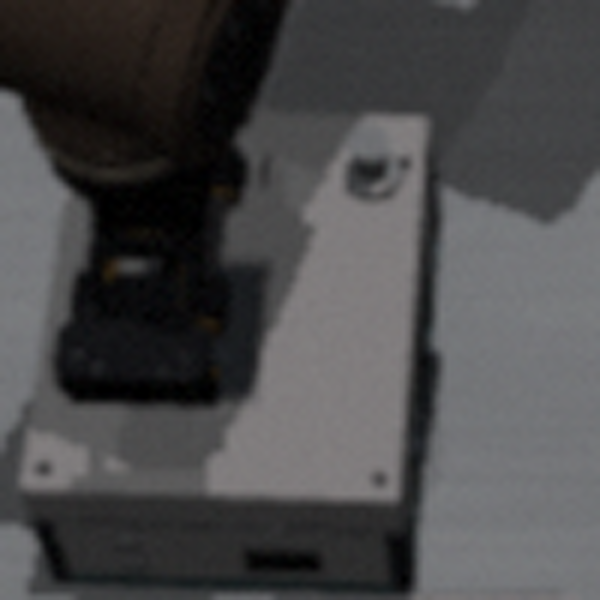

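```bash
python3 - <<'E'
from h import *
c=load("scene1.npz")
for X in ([.724,-.2018,.203],[.724,-.2018,.24],[.724,-.2018,.28],[.67,-.2018,.203],[.616,-.2,.12],[.652,-.2018,.136]): print(X,np.round(proj(c,X),1), np.round((proj(c,X)-[175,170])*6))
E
```

```text
[0.724, -0.2018, 0.203] [[200.6 243.7]] [[154. 442.]]
[0.724, -0.2018, 0.24] [[198.8 237.6]] [[143. 405.]]
[0.724, -0.2018, 0.28] [[196.6 230.6]] [[130. 364.]]
[0.67, -0.2018, 0.203] [[202.  226.9]] [[162. 341.]]
[0.616, -0.2, 0.12] [[207.5 224.5]] [[195. 327.]]
[0.652, -0.2018, 0.136] [[205.4 232.4]] [[183. 374.]]
```

```bash
python3 -m jog '[[[0,0,0],0,42],[[0,0,0],0,40],[[0,0,0],0,39],[[0,0,0],0,38]]' 3
python3 -c "from h import *;st()"
python3 -m jog '[[[0,0,0],0,37],[[0,0,0],0,37]]' 3
python3 -c "from h import *;st()"
```

```text
time: 4.17
tool_pos: [0.6339, -0.2018, 0.1251]
tool_rot: [0.49, 0.51, 0.49, -0.51]
wrist_force: [0.3, 0.5, -1.0]
finger_gap: 0.406
t 4.17 tcp [ 633.88 -201.84  125.1 ] yaw -0.0410 F [ 0.27  0.53 -0.95] M [-0.023  0.064  0.004] gap mm 38.59
time: 4.33
tool_pos: [0.6339, -0.2018, 0.125]
tool_rot: [0.49, 0.51, 0.49, -0.51]
wrist_force: [0.6, -0.4, 1.1]
finger_gap: 0.39
t 4.33 tcp [ 633.86 -201.85  125.03] yaw -0.0411 F [ 0.56 -0.36  1.11] M [-0.081  0.019  0.03 ] gap mm 37.13
```

```bash
python3 -m jog '[[[0,0,0],0,36],[[0,0,0],0,36]]' 3
python3 -c "from h import *;st()"
python3 -m jog '[[[0,0,0],0,36]]' 3
python3 -c "from h import *;st()"
```

```text
time: 4.5
tool_pos: [0.6338, -0.2019, 0.125]
tool_rot: [0.49, 0.51, 0.49, -0.51]
wrist_force: [0.3, 0.3, -0.5]
finger_gap: 0.38
t 4.50 tcp [ 633.84 -201.86  125.02] yaw -0.0411 F [ 0.32  0.31 -0.47] M [-0.104  0.077 -0.03 ] gap mm 36.10
time: 4.58
tool_pos: [0.6339, -0.2019, 0.125]
tool_rot: [0.49, 0.51, 0.49, -0.51]
wrist_force: [-0.9, 0.1, 0.2]
finger_gap: 0.378
t 4.58 tcp [ 633.86 -201.86  124.99] yaw -0.0411 F [-0.87  0.11  0.22] M [-0.067  0.034  0.014] gap mm 35.92
```

```bash
python3 -m jog '[[[0,0,0],0,35],[[0,0,0],0,35],[[0,0,0],0,35]]' 3
python3 -c "from h import *;st()"
python3 -m jog '[[[0,0,0],0,34],[[0,0,0],0,34],[[0,0,0],0,34]]' 3
python3 -c "from h import *;st()"
```

```text
time: 4.83
tool_pos: [0.6338, -0.2019, 0.125]
tool_rot: [0.49, 0.51, 0.49, -0.51]
wrist_force: [-0.6, -0.7, 0.6]
finger_gap: 0.371
t 4.83 tcp [ 633.84 -201.86  125.01] yaw -0.0411 F [-0.62 -0.71  0.62] M [-0.052  0.033  0.021] gap mm 35.28
time: 5.08
tool_pos: [0.6338, -0.2019, 0.125]
tool_rot: [0.49, 0.51, 0.49, -0.51]
wrist_force: [-0.4, 0.5, 0.2]
finger_gap: 0.357
t 5.08 tcp [ 633.85 -201.86  125.04] yaw -0.0411 F [-0.38  0.55  0.21] M [-0.034  0.054 -0.032] gap mm 33.99
```

```bash
python3 -m jog '[[[0,0,0],0,33.4],[[0,0,0],0,33.4],[[0,0,0],0,33.4]]' 3
python3 -c "from h import *;st()"
python3 -m jog '[[[0,0,0],0,32.8],[[0,0,0],0,32.8],[[0,0,0],0,32.8]]' 3
python3 -c "from h import *;st()"
```

```text
time: 5.33
tool_pos: [0.6339, -0.2018, 0.125]
tool_rot: [0.49, 0.51, 0.49, -0.51]
wrist_force: [-0.2, 0.2, -0.1]
finger_gap: 0.353
t 5.33 tcp [ 633.87 -201.84  125.02] yaw -0.0411 F [-0.16  0.18 -0.09] M [-0.115  0.089  0.004] gap mm 33.60
time: 5.58
tool_pos: [0.6338, -0.2019, 0.125]
tool_rot: [0.49, 0.51, 0.49, -0.51]
wrist_force: [0.2, -0.1, -0.1]
finger_gap: 0.344
t 5.58 tcp [ 633.84 -201.86  125.  ] yaw -0.0411 F [ 0.22 -0.12 -0.11] M [-0.142  0.062  0.023] gap mm 32.72
```

```bash
python3 - <<'E'
from h import *
from bench import eyes
st()
c=eyes.capture("scene"); np.savez("scene3.npz",**c); v,u,h,w=190,180,60,60
im=np.clip(c["image"][v:v+h,u:u+w,::-1].astype(float)*2.2,0,255).astype(np.uint8)
cv2.imwrite("pics/scene3.png",cv2.resize(im,None,fx=10,fy=10,interpolation=cv2.INTER_CUBIC))
c=eyes.capture("top"); v,u,h,w=160,310,60,60
im=np.clip(c["image"][v:v+h,u:u+w,::-1].astype(float)*1.5,0,255).astype(np.uint8)
cv2.imwrite("pics/top3.png",cv2.resize(im,None,fx=10,fy=10,interpolation=cv2.INTER_CUBIC))
E
```

```text
t 5.58 tcp [ 633.84 -201.86  125.  ] yaw -0.0411 F [ 0.22 -0.12 -0.11] M [-0.142  0.062  0.023] gap mm 32.72
```

View pics/scene3.png

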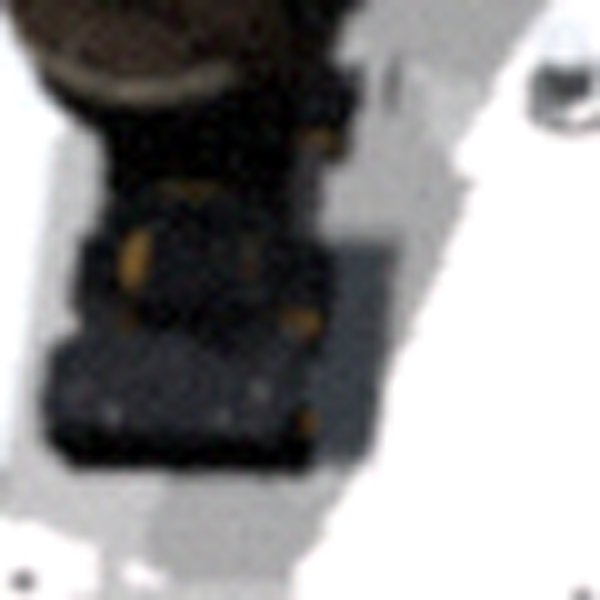

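View pics/top3.png

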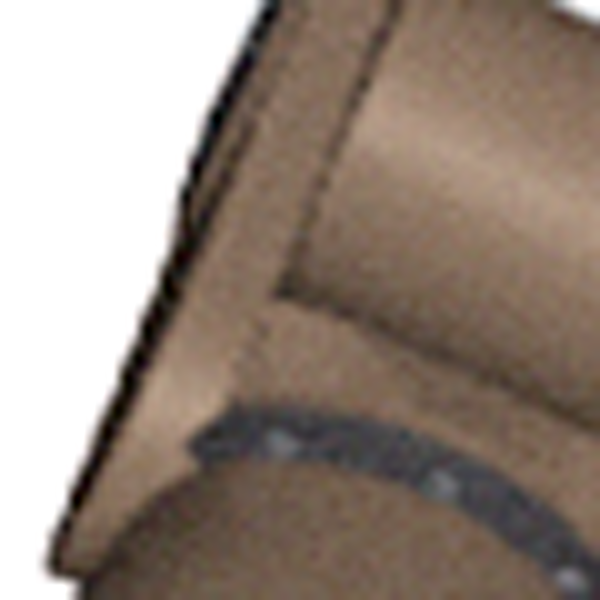

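```bash
python3 -m jog '[[[0,0,0],0,32],[[0,0,0],0,32],[[0,0,0],0,32]]' 3
python3 -c "from h import *;st()"
python3 -m jog '[[[0,0,0],0,31.4],[[0,0,0],0,31.4],[[0,0,0],0,31.4]]' 3
python3 -c "from h import *;st()"
```

```text
time: 5.93
tool_pos: [0.6338, -0.2018, 0.125]
tool_rot: [0.49, 0.51, 0.49, -0.51]
wrist_force: [0.6, 0.7, 0.0]
finger_gap: 0.337
t 5.93 tcp [ 633.84 -201.83  124.98] yaw -0.0411 F [0.61 0.68 0.04] M [-0.119 -0.     0.002] gap mm 32.05
time: 6.18
tool_pos: [0.6339, -0.2018, 0.125]
tool_rot: [0.49, 0.51, 0.49, -0.51]
wrist_force: [-0.1, 0.5, 0.8]
finger_gap: 0.33
t 6.18 tcp [ 633.85 -201.83  125.02] yaw -0.0411 F [-0.11  0.52  0.8 ] M [-0.123  0.083 -0.026] gap mm 31.39
```

```bash
python3 - <<'E'
from h import *
from bench import eyes
c4=eyes.capture("scene"); np.savez("scene4.npz",**c4)
a=load("scene0.npz"); b=load("scene2.npz") if 0 else load("scene3.npz")
for nm,c in(("0",a),("3",b),("4",c4)):
    im=c["image"].astype(int); print(nm); 
    for v in range(226,238): print(v,[tuple(im[v,u]) .__str__().replace("np.int64","") if 0 else "%d/%d"%(im[v,u,0]-im[v,u,2],im[v,u].sum()) for u in range(204,215)])
E
```

```text
0
226 ['-9/123', '-7/119', '-7/124', '-9/124', '-8/126', '-6/120', '-7/118', '-7/114', '-10/141', '-10/152', '-9/154']
227 ['-9/145', '-8/155', '-9/156', '-10/148', '-10/150', '-8/151', '-9/145', '-8/152', '-8/159', '-8/153', '-9/157']
228 ['-9/160', '-8/150', '-8/149', '-9/155', '-7/159', '-9/156', '-11/159', '-9/158', '-10/156', '-11/160', '-10/163']
229 ['-8/147', '-7/154', '-9/157', '-10/152', '-8/157', '-9/156', '-9/157', '-9/155', '-8/150', '-10/161', '-9/162']
230 ['10/137', '12/135', '5/123', '1/127', '4/127', '2/120', '-2/125', '-7/120', '-8/150', '-8/163', '-10/156']
231 ['58/190', '57/195', '55/181', '53/180', '45/170', '34/136', '25/120', '9/131', '-8/140', '-8/158', '-8/155']
232 ['65/177', '64/187', '64/184', '62/185', '56/162', '47/126', '40/124', '19/137', '-9/141', '-11/157', '-10/159']
233 ['49/122', '46/119', '48/113', '47/109', '45/107', '41/100', '32/108', '11/125', '-8/146', '-9/154', '-11/154']
234 ['42/100', '36/93', '35/103', '35/101', '36/95', '40/85', '25/82', '-1/103', '-9/139', '-10/159', '-10/158']
235 ['25/169', '24/170', '26/159', '27/161', '28/145', '
[... 2037 characters left out ...]
, '-2/68', '-3/64', '-3/63', '-2/51', '-2/24', '13/52', '8/77', '-4/86', '-6/92', '-6/83']
232 ['-3/72', '-3/80', '-4/68', '-2/54', '-4/26', '2/27', '13/54', '10/72', '-4/76', '-7/84', '-4/91']
233 ['-4/48', '-2/38', '1/39', '-3/33', '0/10', '-1/13', '6/24', '3/62', '-5/79', '-4/82', '-5/81']
234 ['-1/7', '-2/18', '0/12', '2/10', '0/19', '-1/20', '2/10', '-4/62', '-5/90', '-4/85', '-5/92']
235 ['1/3', '1/14', '0/2', '-1/1', '-4/17', '-1/2', '-2/10', '-4/74', '-4/109', '-4/113', '-4/107']
236 ['2/23', '0/31', '0/23', '-1/20', '0/29', '0/23', '2/38', '-1/118', '-2/177', '-3/163', '-1/164']
237 ['-1/136', '0/117', '0/95', '-1/115', '-2/125', '2/106', '2/120', '0/192', '1/230', '1/229', '0/218']
```

```bash
python3 - <<'E'
from h import *
c=load("scene0.npz")
p=np.array([.2135,.5871,.1891]); y=np.array([.3418,.9398,-.001])
print(proj(c,[p,p+y*.0475,p-y*.0475,p+y*.0475+[0,0,.05],p-y*.0475+[0,0,.05]]))
im=c["image"].copy()
v,u,h,w=50,415,75,85
im=np.clip(im[v:v+h,u:u+w,::-1].astype(float)*2,0,255).astype(np.uint8)
im=cv2.resize(im,None,fx=8,fy=8,interpolation=cv2.INTER_CUBIC)
for k in (0,1,2):
    q=(proj(c,[p,p+y*.0475,p-y*.0475])[k]-[u,v]+.5)*8; cv2.drawMarker(im,(int(q[0]),int(q[1])),(0,0,255),cv2.MARKER_CROSS,12,1)
cv2.imwrite("pics/fing.png",im)
E
```

```text
[[442.60980967 110.71071859]
 [456.61089323 114.20199088]
 [428.75207492 107.25519138]
 [461.88698942 103.67329694]
 [433.18079635  96.63991216]]
```

View pics/fing.png

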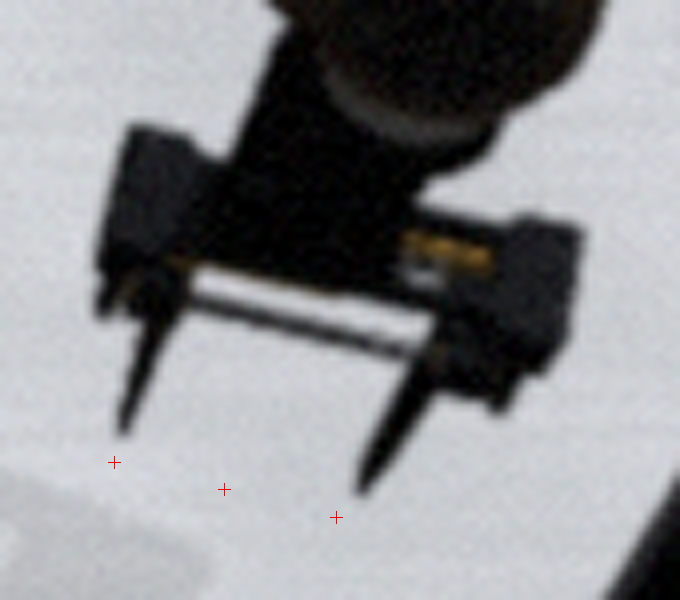

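```bash
python3 - <<'E'
from h import *
p=np.array([.2135,.5871,.1891]); y=np.array([.3418,.9398,0]);z=np.array([.9398,-.3418,0])
for n in("scene","top"):
    c=load(n+"0.npz"); X=cloud(c); d=X-p; 
    a=-d[...,2]; b=d@y; e=d@z
    m=(np.abs(b)<.075)&(np.abs(e)<.06)&(a<.08)&(a>-.12)
    vs,us=np.nonzero(m); o=np.argsort(-a[m])
    print(n,m.sum())
    for i in o[:25]: print((us[i],vs[i]),np.round([a[m][i]*1e3,b[m][i]*1e3,e[m][i]*1e3],1))
E
```

```text
scene 216
(np.int64(431), np.int64(103)) [-27.3 -46.8   6.9]
(np.int64(460), np.int64(107)) [-29.4  47.9  -5.3]
(np.int64(460), np.int64(111)) [-30.1  50.2  13.7]
(np.int64(460), np.int64(110)) [-30.3  49.5   9.4]
(np.int64(460), np.int64(108)) [-30.4  48.3   0.4]
(np.int64(461), np.int64(110)) [-31.7  52.4   9.8]
(np.int64(460), np.int64(109)) [-32.5  48.4   7.3]
(np.int64(430), np.int64(102)) [-32.9 -51.4   9.4]
(np.int64(430), np.int64(103)) [-33.4 -50.7  14.6]
(np.int64(431), np.int64(102)) [-33.4 -48.3   8.9]
(np.int64(461), np.int64(108)) [-34.6  50.5   3.9]
(np.int64(461), np.int64(106)) [-35.7  49.1  -4.1]
(np.int64(461), np.int64(109)) [-36.   50.8  10. ]
(np.int64(431), np.int64(101)) [-36.2 -49.4   7.4]
(np.int64(430), np.int64(101)) [-36.7 -52.7   9.1]
(np.int64(461), np.int64(105)) [-38.2  48.   -5.9]
(np.int64(461), np.int64(107)) [-41.8  48.4   7.2]
(np.int64(463), np.int64(107)) [-42.4  54.6   5.6]
(np.int64(462), np.int64(108)) [-42.7  52.   11.6]
(np.int64(463), np.int64(108)) [-42.9  55.1  10.7]
(np.int64(431), np.int64(100)) [-43.2 -51.   10.3]
(np.int64(462), np.
[... 742 characters left out ...]

(np.int64(27), np.int64(331)) [-32.1  45.2   2.1]
(np.int64(27), np.int64(328)) [-32.6  48.1   9.4]
(np.int64(28), np.int64(327)) [-33.5  46.3  13.1]
(np.int64(26), np.int64(331)) [-33.7  47.    1.7]
(np.int64(27), np.int64(330)) [-34.7  45.2   5.5]
(np.int64(63), np.int64(342)) [-35.6 -55.4  12.2]
(np.int64(61), np.int64(341)) [-36.6 -49.8  13. ]
(np.int64(27), np.int64(329)) [-37.   45.2   8.7]
(np.int64(63), np.int64(341)) [-37.4 -55.   15.3]
(np.int64(26), np.int64(330)) [-37.9  46.3   5.7]
(np.int64(26), np.int64(326)) [-38.3  50.2  15.4]
(np.int64(27), np.int64(327)) [-39.   46.5  14.2]
(np.int64(26), np.int64(328)) [-39.1  47.8  10.9]
(np.int64(62), np.int64(341)) [-39.7 -53.3  15.2]
```

```bash
python3 -m jog '[[[0,0,0],0,38],[[0,0,0],0,46],[[1.5,0,0],0,46],[[1.5,0,0],0,46],[[0,0,0],0,46]]' 3
python3 -c "from h import *;st()"
python3 -m jog '[[[0,0,0],0,40],[[0,0,0],0,37],[[0,0,0],0,35],[[0,0,0],0,34],[[0,0,0],0,34]]' 3
python3 -c "from h import *;st()"
```

```text
time: 6.65
tool_pos: [0.6337, -0.2018, 0.1216]
tool_rot: [-0.489, -0.51, -0.49, 0.51]
wrist_force: [0.3, -0.1, -0.3]
finger_gap: 0.482
t 6.65 tcp [ 633.71 -201.78  121.62] yaw -0.0411 F [ 0.26 -0.08 -0.3 ] M [-0.132  0.038  0.029] gap mm 45.81
time: 7.07
tool_pos: [0.6339, -0.2019, 0.122]
tool_rot: [0.49, 0.51, 0.49, -0.51]
wrist_force: [0.5, -0.1, 0.4]
finger_gap: 0.36
t 7.07 tcp [ 633.86 -201.85  122.04] yaw -0.0411 F [ 0.52 -0.06  0.43] M [-0.11   0.025 -0.007] gap mm 34.20
```

```bash
python3 -m jog '[[[0,0,0],0,40],[[0,0,0],0,46],[[1,0,0],0,46],[[0.7,0,0],0,46],[[0,0,0],0,46]]' 3
python3 -c "from h import *;st()"
python3 -m jog '[[[0.7,0,0],0,46],[[0,0,0],0,46]]' 3
python3 -c "from h import *;st()"
python3 -m jog '[[[0.7,0,0],0,46],[[0,0,0],0,46]]' 3
python3 -c "from h import *;st()"
```

```text
time: 7.48
tool_pos: [0.6338, -0.2018, 0.1201]
tool_rot: [-0.49, -0.51, -0.49, 0.51]
wrist_force: [0.0, 0.6, -0.7]
finger_gap: 0.482
t 7.48 tcp [ 633.75 -201.81  120.08] yaw -0.0411 F [ 0.04  0.57 -0.72] M [-0.114  0.029 -0.001] gap mm 45.84
time: 7.65
tool_pos: [0.6338, -0.2018, 0.1195]
tool_rot: [0.49, 0.51, 0.49, -0.51]
wrist_force: [0.3, 0.1, -0.6]
finger_gap: 0.484
t 7.65 tcp [ 633.79 -201.84  119.46] yaw -0.0411 F [ 0.29  0.07 -0.6 ] M [-0.111  0.088 -0.031] gap mm 46.05
time: 7.82
tool_pos: [0.6338, -0.2018, 0.1188]
tool_rot: [0.49, 0.51, 0.49, -0.51]
wrist_force: [-0.0, 0.0, -0.2]
finger_gap: 0.486
t 7.82 tcp [ 633.83 -201.84  118.81] yaw -0.0411 F [-0.01  0.02 -0.21] M [-0.036  0.059 -0.07 ] gap mm 46.20
```

```bash
python3 -m jog '[[[1,0,0],0,46],[[1,0,0],0,46],[[0,0,0],0,46]]' 3
python3 -c "from h import *;st()"
python3 -m jog '[[[1,0,0],0,46],[[1,0,0],0,46],[[0,0,0],0,46]]' 3
python3 -c "from h import *;st()"
python3 -m jog '[[[0,0,0],0,40],[[0,0,0],0,37],[[0,0,0],0,35],[[0,0,0],0,34],[[0,0,0],0,34]]' 3
python3 -c "from h import *;st()"
```

```text
time: 8.07
tool_pos: [0.6337, -0.2018, 0.1167]
tool_rot: [-0.49, -0.51, -0.49, 0.51]
wrist_force: [-0.5, 0.1, 0.1]
finger_gap: 0.483
t 8.07 tcp [ 633.75 -201.81  116.66] yaw -0.0411 F [-0.53  0.11  0.06] M [-0.103  0.045 -0.051] gap mm 45.92
time: 8.32
tool_pos: [0.6338, -0.2018, 0.1147]
tool_rot: [-0.49, -0.51, -0.49, 0.51]
wrist_force: [0.2, -0.0, -0.3]
finger_gap: 0.485
t 8.32 tcp [ 633.76 -201.82  114.67] yaw -0.0411 F [ 0.22 -0.03 -0.33] M [-0.095  0.074  0.016] gap mm 46.15
time: 8.73
tool_pos: [0.6339, -0.2018, 0.115]
tool_rot: [0.49, 0.51, 0.49, -0.51]
wrist_force: [-0.3, 0.9, 0.8]
finger_gap: 0.361
t 8.73 tcp [ 633.87 -201.83  114.96] yaw -0.0411 F [-0.3   0.94  0.8 ] M [-0.063  0.07  -0.007] gap mm 34.30
```

```bash
python3 -m jog '[[[0,0,0],0,40],[[0,0,0],0,46],[[1,0,0],0,46],[[1,0,0],0,46],[[0,0,0],0,46]]' 3
python3 -m jog '[[[1,0,0],0,46],[[1,0,0],0,46],[[0,0,0],0,46]]' 3
python3 -c "from h import *;st()"
python3 -m jog '[[[0,0,0],0,40],[[0,0,0],0,37],[[0,0,0],0,35],[[0,0,0],0,34],[[0,0,0],0,34]]' 3
python3 -c "from h import *;st()"
```

```text
time: 9.15
tool_pos: [0.6337, -0.2018, 0.1126]
tool_rot: [-0.489, -0.51, -0.49, 0.51]
wrist_force: [0.6, -0.0, -1.0]
finger_gap: 0.481
time: 9.4
tool_pos: [0.6338, -0.2018, 0.1107]
tool_rot: [-0.49, -0.51, -0.49, 0.51]
wrist_force: [-0.6, 0.5, -0.8]
finger_gap: 0.483
t 9.40 tcp [ 633.76 -201.81  110.65] yaw -0.0411 F [-0.6   0.46 -0.8 ] M [-0.098  0.068  0.005] gap mm 45.97
time: 9.82
tool_pos: [0.6331, -0.2018, 0.1108]
tool_rot: [-0.489, -0.51, -0.49, 0.51]
wrist_force: [-6.6, 0.2, 1.9]
finger_gap: 0.376
t 9.82 tcp [ 633.13 -201.78  110.83] yaw -0.0411 F [-6.61  0.2   1.94] M [-0.098  1.15   0.039] gap mm 35.74
```

```bash
python3 -m jog '[[[0,-0.6,0],0,36],[[0,-0.5,0],0,40],[[0,0,0],0,44],[[0,0,0],0,46],[[0,0,0],0,46]]' 3
python3 -c "from h import *;st()"
python3 -m jog '[[[1,0,0],0,46],[[1,0,0],0,46],[[0,0,0],0,46]]' 3
python3 -m jog '[[[1,0,0],0,46],[[1,0,0],0,46],[[0,0,0],0,46]]' 3
python3 -c "from h import *;st()"
python3 -m jog '[[[1,0,0],0,46],[[0.5,0,0],0,46],[[0,0,0],0,46]]' 3
python3 -c "from h import *;st()"
```

```text
time: 10.23
tool_pos: [0.633, -0.2018, 0.111]
tool_rot: [0.49, 0.51, 0.489, -0.51]
wrist_force: [-0.3, -1.1, 0.5]
finger_gap: 0.48
t 10.23 tcp [ 633.03 -201.81  110.98] yaw -0.0411 F [-0.3  -1.07  0.45] M [-0.062  0.076 -0.004] gap mm 45.69
time: 10.48
tool_pos: [0.6327, -0.2017, 0.1086]
tool_rot: [0.49, 0.51, 0.49, -0.51]
wrist_force: [0.3, 0.2, 0.5]
finger_gap: 0.484
time: 10.73
tool_pos: [0.6327, -0.2017, 0.1067]
tool_rot: [-0.49, -0.51, -0.49, 0.51]
wrist_force: [0.1, -0.4, -0.7]
finger_gap: 0.482
t 10.73 tcp [ 632.68 -201.74  106.65] yaw -0.0411 F [ 0.14 -0.43 -0.65] M [-0.084  0.081  0.019] gap mm 45.85
time: 10.98
tool_pos: [0.6327, -0.2018, 0.1053]
tool_rot: [-0.49, -0.51, -0.49, 0.51]
wrist_force: [-0.3, -0.5, 0.2]
finger_gap: 0.489
t 10.98 tcp [ 632.68 -201.78  105.25] yaw -0.0411 F [-0.31 -0.53  0.24] M [-0.086  0.054  0.025] gap mm 46.48
```

```bash
for i in 1 ; do python3 -m jog '[[[0.7,0,0],0,46],[[0,0,0],0,46]]' 3; done; python3 -c "from h import *;st()"
python3 -m jog '[[[0.7,0,0],0,46],[[0,0,0],0,46]]' 3; python3 -c "from h import *;st()"
python3 -m jog '[[[0.7,0,0],0,46],[[0,0,0],0,46]]' 3; python3 -c "from h import *;st()"
python3 -m jog '[[[0.7,0,0],0,46],[[0,0,0],0,46]]' 3; python3 -c "from h import *;st()"
python3 -m jog '[[[0.7,0,0],0,46],[[0,0,0],0,46]]' 3; python3 -c "from h import *;st()"
```

```text
time: 11.15
tool_pos: [0.6327, -0.2018, 0.1046]
tool_rot: [0.49, 0.51, 0.49, -0.51]
wrist_force: [-0.5, 0.5, 0.2]
finger_gap: 0.481
t 11.15 tcp [ 632.73 -201.78  104.58] yaw -0.0410 F [-0.47  0.49  0.17] M [-0.101  0.096 -0.02 ] gap mm 45.79
time: 11.32
tool_pos: [0.6327, -0.2018, 0.1039]
tool_rot: [-0.49, -0.51, -0.49, 0.51]
wrist_force: [0.1, 0.1, 0.6]
finger_gap: 0.484
t 11.32 tcp [ 632.7  -201.75  103.88] yaw -0.0410 F [0.12 0.08 0.61] M [-0.057  0.073  0.013] gap mm 46.00
time: 11.48
tool_pos: [0.6327, -0.2018, 0.1032]
tool_rot: [0.49, 0.51, 0.49, -0.51]
wrist_force: [-0.5, 0.1, -0.0]
finger_gap: 0.485
t 11.48 tcp [ 632.71 -201.78  103.17] yaw -0.0411 F [-0.5   0.08 -0.03] M [-0.085  0.049 -0.048] gap mm 46.16
time: 11.65
tool_pos: [0.6327, -0.2018, 0.1025]
tool_rot: [0.49, 0.51, 0.49, -0.51]
wrist_force: [-0.3, -1.1, -0.1]
finger_gap: 0.486
t 11.65 tcp [ 632.72 -201.78  102.49] yaw -0.0411 F [-0.26 -1.08 -0.14] M [-0.125  0.1   -0.014] gap mm 46.18
time: 11.82
tool_pos: [0.6327, -0.2018, 0.1018]
tool_rot: [0.49, 0.51, 0.49, -0.51]
wrist_force: [-0.5, 0.4, -0.3]
finger_gap: 0.485
t 11.82 tcp [ 632.7  -201.78  101.79] yaw -0.0411 F [-0.55  0.39 -0.31] M [-0.176  0.06  -0.047] gap mm 46.08
```

```bash
python3 -m jog '[[[0,0,0],0,40],[[0,0,0],0,37.5],[[0,0,0],0,37],[[0,0,0],0,37]]' 3
python3 -c "from h import *;st()"
python3 -m jog '[[[0,0,0],0,36.3],[[0,0,0],0,36.3]]' 3
python3 -c "from h import *;st()"
python3 -m jog '[[[0,0,0],0,35.8],[[0,0,0],0,35.8]]' 3
python3 -c "from h import *;st()"
```

```text
time: 12.15
tool_pos: [0.6328, -0.2018, 0.1019]
tool_rot: [0.49, 0.51, 0.49, -0.51]
wrist_force: [-0.3, 0.8, -0.5]
finger_gap: 0.39
t 12.15 tcp [ 632.77 -201.82  101.95] yaw -0.0411 F [-0.31  0.78 -0.45] M [-0.109  0.043 -0.003] gap mm 37.12
time: 12.32
tool_pos: [0.6328, -0.2018, 0.1019]
tool_rot: [0.49, 0.51, 0.49, -0.51]
wrist_force: [-1.0, 0.7, 0.6]
finger_gap: 0.382
t 12.32 tcp [ 632.76 -201.8   101.94] yaw -0.0411 F [-1.03  0.71  0.56] M [-0.062  0.09  -0.004] gap mm 36.30
time: 12.48
tool_pos: [0.6328, -0.2018, 0.1019]
tool_rot: [0.49, 0.51, 0.49, -0.51]
wrist_force: [-0.6, -0.8, 0.7]
finger_gap: 0.378
t 12.48 tcp [ 632.76 -201.8   101.95] yaw -0.0410 F [-0.58 -0.8   0.72] M [-0.096  0.087  0.014] gap mm 35.93
```

```bash
python3 -m jog '[[[0,-0.25,0],0,35.4],[[0,0,0],0,35.4]]' 4
python3 -c "from h import *;st()"
python3 -m jog '[[[0,-0.25,0],0,34.9],[[0,0,0],0,34.9],[[0,0,0],0,34.9]]' 6
python3 -c "from h import *;st()"
```

```text
time: 12.65
tool_pos: [0.6325, -0.2018, 0.1019]
tool_rot: [0.49, 0.51, 0.49, -0.51]
wrist_force: [0.2, 0.2, -0.3]
finger_gap: 0.376
t 12.65 tcp [ 632.5  -201.82  101.94] yaw -0.0411 F [ 0.17  0.2  -0.29] M [-0.135  0.059 -0.011] gap mm 35.72
time: 12.9
tool_pos: [0.6322, -0.2018, 0.1019]
tool_rot: [0.49, 0.51, 0.49, -0.51]
wrist_force: [0.1, 0.7, 1.0]
finger_gap: 0.369
t 12.90 tcp [ 632.21 -201.77  101.93] yaw -0.0411 F [0.09 0.68 0.96] M [-0.129  0.152  0.027] gap mm 35.07
```

```bash
python3 -m jog '[[[0,-0.25,0],0,34.4],[[0,-0.25,0],0,33.9],[[0,0,0],0,33.9],[[0,0,0],0,33.9]]' 8
python3 -c "from h import *;st()"
python3 -m jog '[[[0,-0.25,0],0,33.4],[[0,-0.25,0],0,32.9],[[0,0,0],0,32.9],[[0,0,0],0,32.9]]' 9
python3 -c "from h import *;st()"
```

```text
time: 13.23
tool_pos: [0.6317, -0.2017, 0.1019]
tool_rot: [0.49, 0.51, 0.49, -0.51]
wrist_force: [-0.6, 0.4, 1.4]
finger_gap: 0.357
t 13.23 tcp [ 631.71 -201.75  101.93] yaw -0.0411 F [-0.63  0.37  1.4 ] M [-0.084  0.128  0.035] gap mm 33.92
time: 13.57
tool_pos: [0.6312, -0.2017, 0.1019]
tool_rot: [0.49, 0.51, 0.49, -0.51]
wrist_force: [0.1, 0.3, 1.8]
finger_gap: 0.348
t 13.57 tcp [ 631.22 -201.74  101.93] yaw -0.0411 F [0.1  0.3  1.75] M [-0.07   0.157 -0.016] gap mm 33.10
```

```bash
python3 -m jog '[[[0,-0.25,0],0,32.4],[[0,-0.25,0],0,31.9],[[0,0,0],0,31.9],[[0,0,0],0,31.9]]' 11
python3 -c "from h import *;st()"
python3 -m jog '[[[0,-0.25,0],0,31.4],[[0,-0.25,0],0,30.9],[[0,0,0],0,30.9],[[0,0,0],0,30.9]]' 12
python3 -c "from h import *;st()"
```

```text
time: 13.9
tool_pos: [0.6307, -0.2017, 0.1019]
tool_rot: [0.49, 0.51, 0.49, -0.51]
wrist_force: [-1.0, -0.2, 1.5]
finger_gap: 0.331
t 13.90 tcp [ 630.74 -201.7   101.95] yaw -0.0411 F [-0.96 -0.17  1.49] M [-0.101  0.111 -0.035] gap mm 31.49
time: 14.23
tool_pos: [0.6302, -0.2017, 0.102]
tool_rot: [0.49, 0.51, 0.49, -0.51]
wrist_force: [-1.4, -0.8, 1.5]
finger_gap: 0.329
t 14.23 tcp [ 630.24 -201.69  101.96] yaw -0.0411 F [-1.44 -0.76  1.54] M [-0.102  0.106 -0.009] gap mm 31.32
```

```bash
python3 -m jog '[[[0,-0.15,0],0,30.5],[[0,0,0],0,30.2],[[0,0,0],0,30],[[0,0,0],0,30]]' 14
python3 -c "from h import *;st()"
python3 - <<'E'
from h import *
from bench import eyes
c=eyes.capture("scene"); np.savez("scene5.npz",**c); v,u,h,w=190,180,60,60
im=np.clip(c["image"][v:v+h,u:u+w,::-1].astype(float)*2.2,0,255).astype(np.uint8)
cv2.imwrite("pics/scene5.png",cv2.resize(im,None,fx=10,fy=10,interpolation=cv2.INTER_CUBIC))
E
```

```text
time: 14.57
tool_pos: [0.63, -0.2017, 0.102]
tool_rot: [-0.49, -0.51, -0.49, 0.51]
wrist_force: [-1.3, 0.4, 2.7]
finger_gap: 0.321
t 14.57 tcp [ 629.95 -201.7   101.97] yaw -0.0411 F [-1.35  0.43  2.72] M [-0.116  0.363  0.03 ] gap mm 30.52
```

View pics/scene5.png

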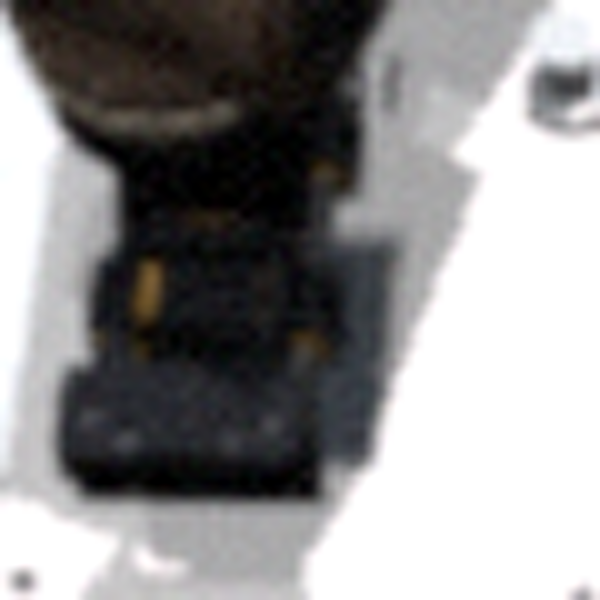

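```bash
python3 -m jog '[[[-0.5,-0.1,0],0,30],[[0,0,0],0,30]]' 14
python3 -c "from h import *;st()"
python3 -m jog '[[[-0.5,-0.1,0],0,30],[[0,0,0],0,30]]' 14
python3 -c "from h import *;st()"
python3 -m jog '[[[-0.5,-0.1,0],0,30],[[0,0,0],0,30]]' 14
python3 -c "from h import *;st()"
```

```text
time: 14.78
tool_pos: [0.63, -0.2017, 0.1023]
tool_rot: [0.49, 0.51, 0.49, -0.51]
wrist_force: [0.6, 0.1, -0.7]
finger_gap: 0.316
t 14.78 tcp [ 630.03 -201.66  102.29] yaw -0.0411 F [ 0.56  0.1  -0.68] M [-0.074  0.065 -0.005] gap mm 30.00
time: 14.95
tool_pos: [0.6299, -0.2017, 0.1028]
tool_rot: [0.49, 0.51, 0.49, -0.51]
wrist_force: [0.7, 0.7, -1.9]
finger_gap: 0.314
t 14.95 tcp [ 629.88 -201.65  102.8 ] yaw -0.0411 F [ 0.73  0.74 -1.94] M [-0.128  0.051  0.038] gap mm 29.88
time: 15.12
tool_pos: [0.6298, -0.2016, 0.1031]
tool_rot: [0.49, 0.51, 0.49, -0.51]
wrist_force: [0.9, 0.0, -4.2]
finger_gap: 0.323
t 15.12 tcp [ 629.79 -201.64  103.12] yaw -0.0412 F [ 0.94  0.03 -4.24] M [-0.085 -0.293  0.01 ] gap mm 30.71
```

```bash
python3 -m jog '[[[-0.3,-0.1,0],0,30],[[0,0,0],0,30]]' 14
python3 -c "from h import *;st()"
python3 -m jog '[[[-0.3,-0.1,0],0,30],[[0,0,0],0,30]]' 14
python3 -c "from h import *;st()"
```

```text
time: 15.28
tool_pos: [0.6297, -0.2016, 0.1035]
tool_rot: [0.49, 0.51, 0.49, -0.51]
wrist_force: [1.0, -0.1, -4.5]
finger_gap: 0.317
t 15.28 tcp [ 629.7  -201.62  103.46] yaw -0.0411 F [ 1.   -0.09 -4.52] M [-0.111 -0.445  0.003] gap mm 30.11
time: 15.45
tool_pos: [0.6296, -0.2016, 0.1039]
tool_rot: [0.49, 0.51, 0.49, -0.51]
wrist_force: [1.4, 0.8, -5.7]
finger_gap: 0.316
t 15.45 tcp [ 629.61 -201.61  103.92] yaw -0.0412 F [ 1.4   0.77 -5.66] M [-0.043 -0.446  0.026] gap mm 30.08
```

```bash
python3 -m jog '[[[0,0,0],0,30],[[0,0,0],0,30]]' 11.5
python3 -c "from h import *;st()"
python3 -m jog '[[[-0.3,-0.1,0],0,30],[[0,0,0],0,30]]' 11.5
python3 -c "from h import *;st()"
python3 -m jog '[[[-0.3,-0.1,0],0,30],[[0,0,0],0,30]]' 11.5
python3 -c "from h import *;st()"
```

```text
time: 15.62
tool_pos: [0.6296, -0.2016, 0.104]
tool_rot: [0.49, 0.51, 0.49, -0.51]
wrist_force: [1.5, 0.3, -5.0]
finger_gap: 0.317
t 15.62 tcp [ 629.55 -201.63  103.97] yaw -0.0411 F [ 1.52  0.34 -5.01] M [-0.136 -0.296 -0.014] gap mm 30.14
time: 15.78
tool_pos: [0.6295, -0.2016, 0.1044]
tool_rot: [0.49, 0.51, 0.49, -0.51]
wrist_force: [1.0, 0.6, -4.9]
finger_gap: 0.32
t 15.78 tcp [ 629.47 -201.6   104.36] yaw -0.0410 F [ 1.05  0.56 -4.89] M [ 0.019 -0.408 -0.035] gap mm 30.43
time: 15.95
tool_pos: [0.6294, -0.2016, 0.1047]
tool_rot: [0.49, 0.51, 0.49, -0.51]
wrist_force: [0.1, -0.0, -4.3]
finger_gap: 0.321
t 15.95 tcp [ 629.42 -201.63  104.7 ] yaw -0.0411 F [ 0.14 -0.04 -4.26] M [-0.057 -0.344 -0.004] gap mm 30.53
```

```bash
python3 -m jog '[[[-0.4,-0.1,0],0,30],[[-0.4,-0.1,0],0,30],[[0,0,0],0,30]]' 11.5
python3 -c "from h import *;st()"
python3 -m jog '[[[-0.4,-0.1,0],0,30],[[-0.4,-0.1,0],0,30],[[0,0,0],0,30]]' 11.5
python3 -c "from h import *;st()"
```

```text
time: 16.2
tool_pos: [0.6292, -0.2017, 0.1055]
tool_rot: [0.49, 0.51, 0.49, -0.51]
wrist_force: [0.3, 1.2, -4.3]
finger_gap: 0.319
t 16.20 tcp [ 629.2  -201.67  105.52] yaw -0.0411 F [ 0.31  1.16 -4.28] M [-0.083 -0.305  0.038] gap mm 30.32
time: 16.45
tool_pos: [0.629, -0.2017, 0.1063]
tool_rot: [0.49, 0.51, 0.49, -0.51]
wrist_force: [0.8, -0.8, -4.7]
finger_gap: 0.319
t 16.45 tcp [ 628.98 -201.65  106.3 ] yaw -0.0411 F [ 0.75 -0.77 -4.69] M [-0.096 -0.375 -0.026] gap mm 30.33
```

```bash
cat > snap.py <<'E'
import sys
from h import *
from bench import eyes
tag=sys.argv[1]; st()
c=eyes.capture("scene"); np.savez("last.npz",**c); v,u,h,w=190,180,60,60
im=np.clip(c["image"][v:v+h,u:u+w,::-1].astype(float)*2.2,0,255).astype(np.uint8)
cv2.imwrite(f"pics/{tag}.png",cv2.resize(im,None,fx=10,fy=10,interpolation=cv2.INTER_CUBIC))
E
python3 snap.py s6
```

```text
t 16.45 tcp [ 628.98 -201.65  106.3 ] yaw -0.0411 F [ 0.75 -0.77 -4.69] M [-0.096 -0.375 -0.026] gap mm 30.33
```

View pics/s6.png

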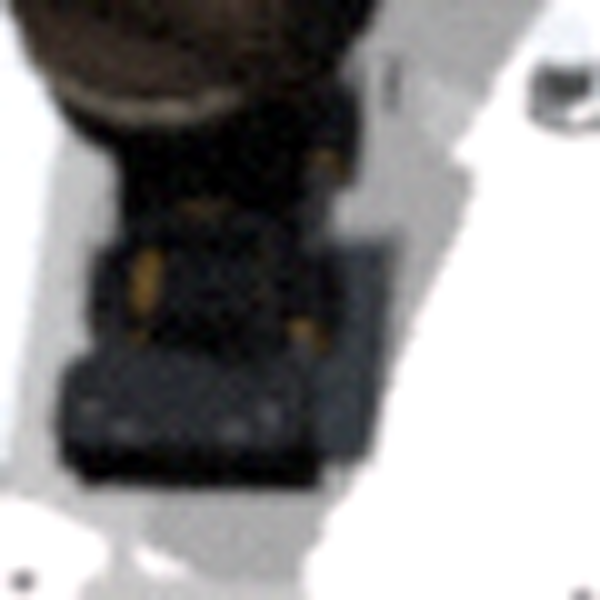

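```bash
cat > edge.py <<'E'
from h import *
import sys
for n in sys.argv[1:]:
    c=load(n); im=c["image"].astype(float).sum(2)
    out=[]
    for u in (212,213,214,215):
        col=im[:,u]; d=np.median(col[226:232]); b=np.median(col[239:243])
        th=(d+b)/2; seg=col[230:242]; i=np.argmax(seg>th); out.append(round(230+i-1+(th-seg[i-1])/(seg[i]-seg[i-1]),2))
    o2=[]
    for v in (222,226,230):
        row=im[v]; d=np.median(row[213:217]); seg=row[213:226]; th=(d+np.median(row[221:224]))/2; i=np.argmax(seg>th); o2.append(round(213+i-1+(th-seg[i-1])/(seg[i]-seg[i-1]),2))
    print(n,"front edge rows",out,"side cols",o2, "tone",[int(im[v,214]) for v in range(230,241)])
E
python3 edge.py scene4.npz scene5.npz last.npz
python3 -c "
from h import *
c=load('last.npz');a=np.array([.9992,-.0401,0]);b=np.array([.0401,.9992,0]);m=np.array([.6145,-.2,.12])
for r in (0,5): print(proj(c,m+38.5e-3*a+25e-3*b+[0,0,r/1e3]))"
```

```text
scene4.npz front edge rows [np.float64(235.94), np.float64(236.57), np.float64(237.06), np.float64(236.39)] side cols [np.float64(219.76), np.float64(218.54), np.float64(217.69)] tone [93, 83, 91, 81, 92, 107, 164, 218, 276, 303, 347]
scene5.npz front edge rows [np.float64(236.81), np.float64(236.18), np.float64(236.8), np.float64(236.68)] side cols [np.float64(219.39), np.float64(219.11), np.float64(217.86)] tone [88, 81, 90, 82, 86, 109, 159, 215, 250, 281, 310]
last.npz front edge rows [np.float64(237.75), np.float64(236.77), np.float64(237.32), np.float64(236.47)] side cols [np.float64(219.54), np.float64(218.68), np.float64(217.72)] tone [81, 82, 78, 78, 81, 88, 141, 209, 238, 279, 340]
[[214.35031442 235.35941036]]
[[214.16692722 234.59131616]]
```

```bash
cat > tilt.py <<'E'
from h import *
import sys
a=np.array([.9992,-.0401]);b=np.array([.0401,.9992]);m=np.array([.6145,-.1995])
for n in sys.argv[1:]:
    c=load(n); X=cloud(c); d=X[...,:2]-m; s=d@a; t=d@b; z=X[...,2]
    k=(s>-36)&(np.abs(z-.125)<.02)&(s>-.036)&(s<.036)&(t>.017)&(t<.028)
    A=np.c_[s[k],np.ones(k.sum())]; p,res,_,_=np.linalg.lstsq(A,z[k],rcond=None); r=z[k]-A@p
    k2=(s>-.03)&(s<.06)&(t>.036)&(t<.06)&(np.abs(z-.12)<.01)
    print(n,"n",k.sum(),"slope %.3f +- %.3f"%(p[0],r.std()/np.sqrt(k.sum())/s[k].std()),"mid z %.4f"%p[1],"case",np.round(np.median(z[k2]),4))
E
python3 tilt.py scene0.npz scene4.npz scene5.npz last.npz
```

```text
scene0.npz n 72 slope -0.017 +- 0.015 mid z 0.1215 case 0.1208
scene4.npz n 72 slope -0.019 +- 0.013 mid z 0.1210 case 0.1216
scene5.npz n 64 slope -0.023 +- 0.017 mid z 0.1203 case 0.1207
last.npz n 65 slope 0.047 +- 0.014 mid z 0.1246 case 0.1211
```

```bash
python3 -m jog '[[[-0.5,-0.1,0],0,30],[[-0.5,-0.1,0],0,30],[[0,0,0],0,30]]' 11.5
python3 -c "from h import *;st()"
python3 -m jog '[[[-0.5,-0.05,0],0,30],[[-0.5,0,0],0,30],[[0,0,0],0,30]]' 11.5
python3 snap.py s7; python3 tilt.py last.npz
```

```text
time: 16.75
tool_pos: [0.6287, -0.2016, 0.1073]
tool_rot: [-0.49, -0.51, -0.49, 0.51]
wrist_force: [1.1, 0.5, -4.3]
finger_gap: 0.322
t 16.75 tcp [ 628.68 -201.62  107.26] yaw -0.0410 F [ 1.05  0.54 -4.35] M [-0.055 -0.243 -0.043] gap mm 30.58
time: 17.0
tool_pos: [0.6285, -0.2016, 0.1082]
tool_rot: [-0.489, -0.51, -0.49, 0.51]
wrist_force: [-1.2, 0.3, -5.3]
finger_gap: 0.321
t 17.00 tcp [ 628.47 -201.61  108.15] yaw -0.0411 F [-1.21  0.34 -5.3 ] M [ 0.032 -0.028 -0.007] gap mm 30.54
last.npz n 61 slope 0.072 +- 0.015 mid z 0.1251 case 0.121
```

```bash
python3 -m jog '[[[-0.5,0,0],0,30],[[-0.5,0,0],0,30],[[0,0,0],0,30]]' 11.5
python3 -c "from h import *;st()"
python3 -m jog '[[[-0.5,0.1,0],0,30],[[-0.5,0.1,0],0,30],[[0,0,0],0,30]]' 11.5
python3 -c "from h import *;st()"
```

```text
time: 17.3
tool_pos: [0.6283, -0.2015, 0.109]
tool_rot: [-0.489, -0.51, -0.49, 0.51]
wrist_force: [-2.1, 0.0, -6.8]
finger_gap: 0.32
t 17.30 tcp [ 628.29 -201.52  109.01] yaw -0.0411 F [-2.12  0.   -6.82] M [-0.044  0.256 -0.032] gap mm 30.41
time: 17.55
tool_pos: [0.629, -0.2017, 0.1103]
tool_rot: [0.49, 0.51, 0.49, -0.51]
wrist_force: [-2.4, -0.1, -6.4]
finger_gap: 0.323
t 17.55 tcp [ 628.98 -201.65  110.32] yaw -0.0411 F [-2.42 -0.05 -6.39] M [-0.056  0.17   0.002] gap mm 30.76
```

```bash
python3 snap.py s8; python3 tilt.py last.npz
python3 -m jog '[[[-0.4,-0.1,0],0,30],[[-0.4,-0.1,0],0,30],[[0,0,0],0,30]]' 11.5
python3 snap.py s9; python3 tilt.py last.npz
```

```text
t 17.55 tcp [ 628.98 -201.65  110.32] yaw -0.0411 F [-2.42 -0.05 -6.39] M [-0.056  0.17   0.002] gap mm 30.76
last.npz n 57 slope 0.108 +- 0.018 mid z 0.1263 case 0.1209
time: 17.85
tool_pos: [0.6288, -0.2017, 0.1112]
tool_rot: [0.49, 0.51, 0.49, -0.51]
wrist_force: [-2.1, 0.5, -4.8]
finger_gap: 0.329
t 17.85 tcp [ 628.8  -201.67  111.16] yaw -0.0411 F [-2.06  0.51 -4.82] M [-0.051  0.201 -0.036] gap mm 31.24
last.npz n 68 slope 0.096 +- 0.013 mid z 0.1265 case 0.1208
```

```bash
python3 -m jog '[[[-0.5,0,0],0,30],[[-0.5,0,0],0,30],[[0,0,0],0,30]]' 11.5
python3 -c "from h import *;st()"
python3 -m jog '[[[-0.5,0,0],0,30],[[-0.5,0,0],0,30],[[0,0,0],0,30]]' 11.5
python3 snap.py s10; python3 tilt.py last.npz
```

```text
time: 18.15
tool_pos: [0.6288, -0.2017, 0.1122]
tool_rot: [0.49, 0.51, 0.49, -0.51]
wrist_force: [-1.4, 0.5, -5.6]
finger_gap: 0.324
t 18.15 tcp [ 628.81 -201.66  112.16] yaw -0.0411 F [-1.42  0.48 -5.61] M [-0.089  0.129 -0.03 ] gap mm 30.83
time: 18.4
tool_pos: [0.6288, -0.2017, 0.1132]
tool_rot: [0.49, 0.51, 0.49, -0.51]
wrist_force: [-1.8, 0.6, -4.7]
finger_gap: 0.322
t 18.40 tcp [ 628.83 -201.68  113.16] yaw -0.0411 F [-1.82  0.56 -4.73] M [-0.079  0.163 -0.002] gap mm 30.61
last.npz n 65 slope 0.141 +- 0.012 mid z 0.1274 case 0.1213
```

View pics/s10.png

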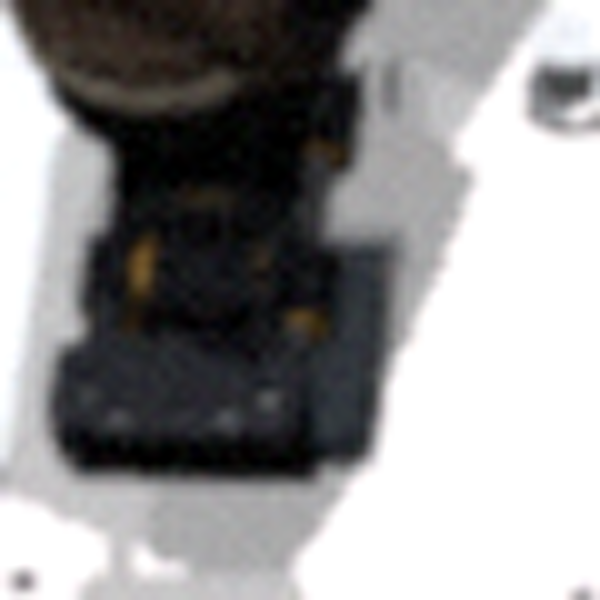

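```bash
python3 -m jog '[[[-0.5,0.1,0],0,30],[[-0.5,0.1,0],0,30],[[0,0,0],0,30]]' 11.5
python3 -c "from h import *;st()"
python3 -m jog '[[[-0.5,0.1,0],0,30],[[-0.5,0.1,0],0,30],[[-0.5,0.1,0],0,30],[[0,0,0],0,30]]' 11.5
python3 snap.py s11; python3 tilt.py last.npz
```

```text
time: 18.7
tool_pos: [0.6291, -0.2017, 0.1142]
tool_rot: [0.49, 0.51, 0.49, -0.51]
wrist_force: [-1.4, 0.1, -5.1]
finger_gap: 0.325
t 18.70 tcp [ 629.07 -201.67  114.17] yaw -0.0411 F [-1.42  0.15 -5.06] M [-0.029  0.081  0.004] gap mm 30.91
time: 19.03
tool_pos: [0.6294, -0.2017, 0.1157]
tool_rot: [0.49, 0.51, 0.49, -0.51]
wrist_force: [-1.6, 0.7, -5.0]
finger_gap: 0.327
t 19.03 tcp [ 629.38 -201.71  115.69] yaw -0.0411 F [-1.57  0.74 -4.97] M [-0.025  0.154 -0.04 ] gap mm 31.09
last.npz n 65 slope 0.179 +- 0.012 mid z 0.1289 case 0.1212
```

```bash
python3 -m jog '[[[-0.1,0.5,0],0,30],[[-0.1,0.5,0],0,30],[[0,0,0],0,30]]' 11.5
python3 -c "from h import *;st()"
python3 -m jog '[[[-0.1,0.5,0],0,30],[[-0.1,0.5,0],0,30],[[0,0,0],0,30]]' 11.5
python3 -c "from h import *;st()"
```

```text
time: 19.33
tool_pos: [0.6308, -0.2019, 0.1163]
tool_rot: [0.49, 0.51, 0.489, -0.51]
wrist_force: [-0.0, -0.7, -0.2]
finger_gap: 0.323
t 19.33 tcp [ 630.84 -201.89  116.32] yaw -0.0411 F [-0.04 -0.7  -0.2 ] M [-0.047  0.003 -0.01 ] gap mm 30.75
time: 19.58
tool_pos: [0.6315, -0.2018, 0.1161]
tool_rot: [0.49, 0.51, 0.489, -0.51]
wrist_force: [0.0, 0.2, -0.9]
finger_gap: 0.325
t 19.58 tcp [ 631.48 -201.8   116.12] yaw -0.0411 F [ 0.04  0.22 -0.94] M [-0.113  0.086 -0.049] gap mm 30.90
```

```bash
python3 -m jog '[[[-0.2,1,0],0,30],[[-0.2,1,0],0,30],[[-0.2,1,0],0,30],[[0,0,0],0,30]]' 11.5
python3 -c "from h import *;st()"
python3 -m jog '[[[-0.3,1,0],0,30],[[-0.3,1,0],0,30],[[-0.3,1,0],0,30],[[-0.3,1,0],0,30],[[-0.3,1,0],0,30],[[0,0,0],0,30]]' 11.5
python3 snap.py s12; python3 tilt.py last.npz
```

```text
time: 19.92
tool_pos: [0.6345, -0.2019, 0.1165]
tool_rot: [0.49, 0.51, 0.49, -0.51]
wrist_force: [0.7, -0.6, -0.3]
finger_gap: 0.325
t 19.92 tcp [ 634.47 -201.89  116.54] yaw -0.0411 F [ 0.68 -0.57 -0.32] M [-0.078  0.071  0.017] gap mm 30.90
time: 20.42
tool_pos: [0.6394, -0.2021, 0.1181]
tool_rot: [0.49, 0.51, 0.49, -0.51]
wrist_force: [-0.1, 0.2, -0.8]
finger_gap: 0.324
t 20.42 tcp [ 639.45 -202.09  118.07] yaw -0.0411 F [-0.14  0.2  -0.84] M [-0.061  0.06  -0.022] gap mm 30.80
last.npz n 54 slope 0.190 +- 0.018 mid z 0.1304 case 0.1212
```

View pics/s12.png

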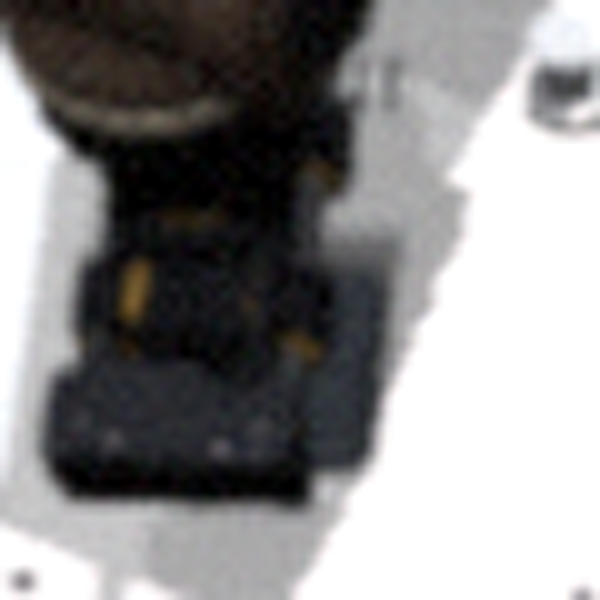

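```bash
python3 -m jog '[[[-1,0,0],0,30],[[-1.5,0,0],0,30],[[-2,0,0],0,30],[[-3,0,0],0,30],[[0,0,0],0,30]]' 12.5
python3 -c "from h import *;st()"
python3 -m jog '[[[-5,0,0],0,30],[[-8,0,0],0,30],[[-12,0,0],0,30],[[-12,0,0],0,30],[[-10,0,0],0,30],[[-5,0,0],0,30],[[0,0,0],0,30]]' 12.5
python3 - <<'E'
from h import *
from bench import eyes
st()
c=eyes.capture("scene"); np.savez("last.npz",**c); v,u,h,w=170,165,80,80
im=np.clip(c["image"][v:v+h,u:u+w,::-1].astype(float)*2.2,0,255).astype(np.uint8)
cv2.imwrite("pics/s13.png",cv2.resize(im,None,fx=7.5,fy=7.5,interpolation=cv2.INTER_CUBIC))
E
```

```text
time: 20.88
tool_pos: [0.6395, -0.2022, 0.1263]
tool_rot: [0.49, 0.51, 0.489, -0.51]
wrist_force: [-0.3, 0.2, -0.9]
finger_gap: 0.324
t 20.88 tcp [ 639.51 -202.18  126.31] yaw -0.0411 F [-0.27  0.21 -0.92] M [-0.1    0.082 -0.006] gap mm 30.86
time: 21.47
tool_pos: [0.6398, -0.2023, 0.1794]
tool_rot: [0.49, 0.511, 0.489, -0.51]
wrist_force: [-0.1, 0.1, -0.5]
finger_gap: 0.323
t 21.47 tcp [ 639.76 -202.26  179.43] yaw -0.0411 F [-0.11  0.1  -0.49] M [-0.063 -0.024  0.023] gap mm 30.72
```

View pics/s13.png

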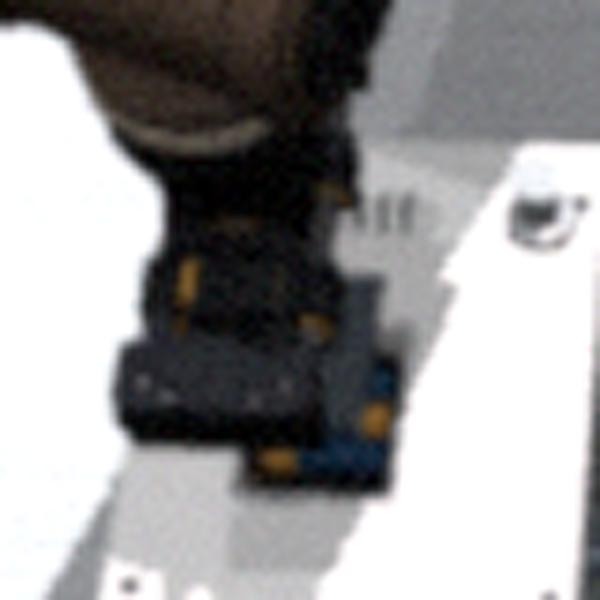

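```bash
python3 -c "
from h import *
plan([0.545,0.194,0.200],-0.21,20)"
```

```text
err mm [-94.4  396.13  21.65] twist 0.1689
[[[-1.1, -5.5, -19.6], 0.0084], [[-1.1, -5.7, -19.5], 0.0084], [[-1.1, -5.9, -19.5], 0.0084], [[-1.1, -6.0, -19.4], 0.0084], [[-1.1, -6.2, -19.4], 0.0084], [[-1.1, -6.4, -19.3], 0.0084], [[-1.1, -6.5, -19.3], 0.0084], [[-1.1, -6.7, -19.2], 0.0084], [[-1.1, -6.8, -19.2], 0.0084], [[-1.1, -7.0, -19.1], 0.0084], [[-1.1, -7.2, -19.1], 0.0084], [[-1.1, -7.3, -19.0], 0.0084], [[-1.1, -7.5, -18.9], 0.0084], [[-1.1, -7.6, -18.9], 0.0084], [[-1.1, -7.8, -18.8], 0.0084], [[-1.1, -8.0, -18.7], 0.0084], [[-1.1, -8.1, -18.7], 0.0084], [[-1.1, -8.3, -18.6], 0.0084], [[-1.1, -8.4, -18.5], 0.0084], [[-1.1, -8.6, -18.5], 0.0084]]
```

```bash
python3 -m jog '[[[-6,-1,-4],0,30],[[-6,-3,-10],0.004,30],[[-4,-5,-15],0.008,30],[[-3,-6,-20],0.009,30],[[-1,-6,-20],0.009,30],[[0,-6,-20],0.009,30],[[0,-6.5,-20],0.009,30],[[0,-6.5,-20],0.009,30]]' 12.5
python3 -m jog '[[[0,-6.5,-20],0.009,30],[[0,-7,-20],0.009,30],[[0,-7,-20],0.009,30],[[0,-7,-20],0.009,30],[[0,-7,-20],0.009,30],[[0,-7,-20],0.009,30],[[0,-7.5,-20],0.009,30],[[0,-7.5,-20],0.009,30]]'
python3 -m jog '[[[0,-8,-20],0.009,30],[[0,-8,-20],0.009,30],[[0,-8,-20],0.009,30],[[0,-7,-18],0.009,30],[[0,-4,-12],0.009,30],[[0,-2,-6],0,30],[[0,0,0],0,30],[[0,0,0],0,30]]'
python3 -c "
from h import *
st();plan([0.545,0.194,0.150],-0.21,4)"
```

```text
time: 22.18
tool_pos: [0.6069, -0.069, 0.1978]
tool_rot: [-0.475, -0.524, -0.475, 0.524]
wrist_force: [-0.3, 0.2, -0.9]
finger_gap: 0.321
time: 22.85
tool_pos: [0.5714, 0.0969, 0.1978]
tool_rot: [-0.456, -0.541, -0.456, 0.541]
wrist_force: [0.4, 0.2, -0.4]
finger_gap: 0.327
time: 23.52
tool_pos: [0.5537, 0.1965, 0.1976]
tool_rot: [-0.444, -0.551, -0.444, 0.551]
wrist_force: [-0.2, -0.6, -0.3]
finger_gap: 0.322
t 23.52 tcp [553.67 196.46 197.61] yaw -0.2142 F [-0.24 -0.63 -0.29] M [-0.092  0.054 -0.01 ] gap mm 30.58
err mm [ -8.67  -2.46 -47.61] twist -0.0042
[[[11.9, -2.0, 1.1], -0.0011], [[11.9, -2.0, 1.1], -0.0011], [[11.9, -2.0, 1.1], -0.0011], [[11.9, -2.0, 1.1], -0.0011]]
```

```bash
python3 -m jog '[[[10,-2,1],0,30],[[12,-2,1],0,30],[[12,-2,1],0,30],[[12,-2,0],0,30],[[0,0,0],0,30],[[0,0,0],0,30]]'
python3 - <<'E'
from h import *
from bench import eyes
st()
c=eyes.capture("scene"); np.savez("last.npz",**c); v,u,h,w=155,290,105,105
im=np.clip(c["image"][v:v+h,u:u+w,::-1].astype(float)*1.8,0,255).astype(np.uint8)
cv2.imwrite("pics/s14.png",cv2.resize(im,None,fx=5.7,fy=5.7,interpolation=cv2.INTER_CUBIC))
c=eyes.capture("top"); np.savez("lastt.npz",**c); v,u,h,w=165,150,105,105
im=c["image"][v:v+h,u:u+w,::-1]
cv2.imwrite("pics/t14.png",cv2.resize(im,None,fx=5.7,fy=5.7,interpolation=cv2.INTER_CUBIC))
E
```

```text
time: 24.02
tool_pos: [0.5453, 0.1945, 0.1509]
tool_rot: [-0.443, -0.551, -0.443, 0.551]
wrist_force: [0.2, -0.6, -1.0]
finger_gap: 0.326
t 24.02 tcp [545.27 194.46 150.93] yaw -0.2159 F [ 0.24 -0.59 -1.02] M [-0.13   0.075  0.001] gap mm 31.03
```

View pics/s14.png

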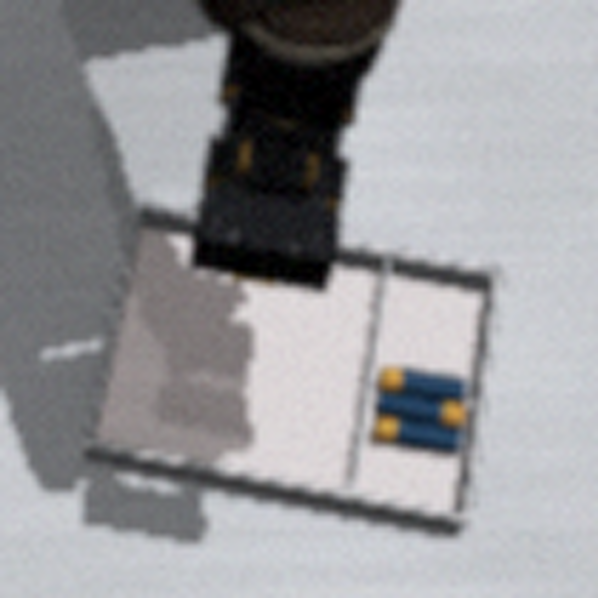

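View pics/t14.png

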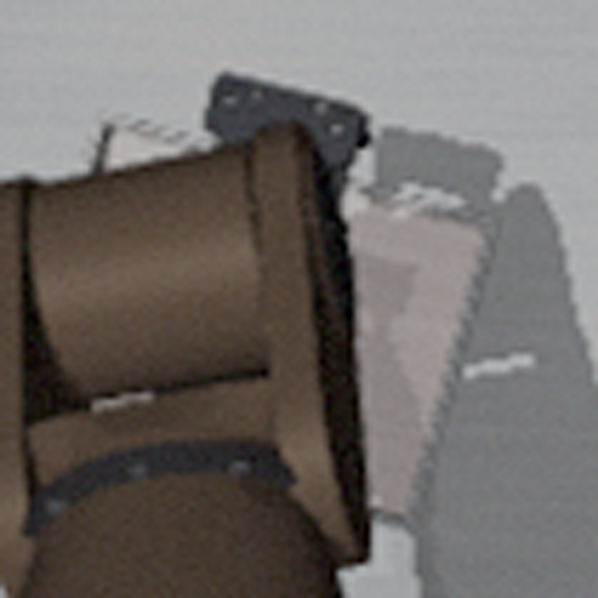

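```bash
python3 -m jog '[[[12,0,0],0,30],[[20,0,0],0,30],[[25,0,0],0,30],[[25,0,0],0,30],[[20,0,0],0,30],[[12,0,0],0,30],[[5,0,0],0,30],[[0,0,0],0,30]]'
python3 -c "from h import *;st()"
python3 -m jog '[[[3,0,0],0,30],[[3,0,0],0,30],[[1,0,0],0,30],[[0,0,0],0,30]]'
python3 -c "from h import *;st()"
```

```text
time: 24.78
tool_pos: [0.5455, 0.195, 0.0321]
tool_rot: [-0.443, -0.551, -0.444, 0.551]
wrist_force: [0.2, 0.1, -1.0]
finger_gap: 0.322
t 24.78 tcp [545.51 195.02  32.09] yaw -0.2153 F [ 0.2   0.11 -0.97] M [-0.061  0.089 -0.041] gap mm 30.61
time: 25.12
tool_pos: [0.5457, 0.1952, 0.0259]
tool_rot: [0.444, 0.551, 0.443, -0.551]
wrist_force: [-0.7, -0.4, -0.2]
finger_gap: 0.323
t 25.12 tcp [545.67 195.23  25.89] yaw -0.2150 F [-0.7  -0.44 -0.24] M [-0.094  0.062 -0.016] gap mm 30.74
```

Now ease the force and come down slowly.

```bash
python3 -m jog '[[[2,0,0],0,30],[[2,0,0],0,30],[[2,0,0],0,30],[[2,0,0],0,30],[[1,0,0],0,30],[[0,0,0],0,30]]' 10
python3 -c "from h import *;st()"
python3 -m jog '[[[1,0,0],0,30],[[1,0,0],0,30],[[1,0,0],0,30],[[0,0,0],0,30]]' 8
python3 -c "from h import *;st()"
python3 -m jog '[[[1,0,0],0,30],[[1,0,0],0,30],[[0,0,0],0,30]]' 7
python3 -c "from h import *;st()"
```

```text
time: 25.62
tool_pos: [0.5454, 0.1952, 0.0162]
tool_rot: [-0.443, -0.551, -0.444, 0.551]
wrist_force: [-0.3, 0.7, -0.5]
finger_gap: 0.331
t 25.62 tcp [545.36 195.15  16.22] yaw -0.2151 F [-0.28  0.71 -0.48] M [-0.085  0.056  0.029] gap mm 31.53
time: 25.95
tool_pos: [0.5454, 0.1952, 0.0133]
tool_rot: [-0.443, -0.551, -0.444, 0.551]
wrist_force: [0.5, -0.8, -0.3]
finger_gap: 0.342
t 25.95 tcp [545.41 195.2   13.34] yaw -0.2151 F [ 0.46 -0.82 -0.35] M [-0.062  0.12   0.007] gap mm 32.48
time: 26.2
tool_pos: [0.5454, 0.1952, 0.0114]
tool_rot: [-0.443, -0.551, -0.443, 0.551]
wrist_force: [-0.0, -0.1, -0.3]
finger_gap: 0.35
t 26.20 tcp [545.42 195.17  11.37] yaw -0.2151 F [-0.   -0.11 -0.25] M [-0.096  0.105  0.   ] gap mm 33.29
```

```bash
python3 -m jog '[[[0.7,0,0],0,30],[[0.7,0,0],0,30],[[0,0,0],0,30]]' 6
python3 -c "from h import *;st()"
python3 -m jog '[[[0.7,0,0],0,30],[[0.7,0,0],0,30],[[0,0,0],0,30]]' 6
python3 -c "from h import *;st()"
python3 -m jog '[[[0.7,0,0],0,30],[[0.7,0,0],0,30],[[0,0,0],0,30]]' 6
python3 -c "from h import *;st()"
```

```text
time: 26.45
tool_pos: [0.5454, 0.1952, 0.01]
tool_rot: [-0.443, -0.551, -0.443, 0.551]
wrist_force: [0.1, 0.6, -0.6]
finger_gap: 0.359
t 26.45 tcp [545.44 195.18  10.01] yaw -0.2151 F [ 0.1   0.64 -0.58] M [-0.085  0.083  0.01 ] gap mm 34.11
time: 26.7
tool_pos: [0.5454, 0.1952, 0.0086]
tool_rot: [-0.443, -0.551, -0.443, 0.551]
wrist_force: [-0.2, 0.6, -0.6]
finger_gap: 0.362
t 26.70 tcp [545.44 195.18   8.62] yaw -0.2151 F [-0.24  0.63 -0.64] M [-0.047  0.101  0.014] gap mm 34.41
time: 26.95
tool_pos: [0.5454, 0.1952, 0.0072]
tool_rot: [-0.443, -0.551, -0.443, 0.551]
wrist_force: [0.2, 0.4, -0.5]
finger_gap: 0.361
t 26.95 tcp [545.43 195.2    7.21] yaw -0.2151 F [ 0.21  0.38 -0.47] M [-0.123  0.101 -0.017] gap mm 34.36
```

```bash
python3 -m jog '[[[0.6,0,0],0,30],[[0.6,0,0],0,30],[[0,0,0],0,30]]' 6
python3 -c "from h import *;st()"
python3 -m jog '[[[0.6,0,0],0,30],[[0.6,0,0],0,30],[[0,0,0],0,30]]' 6
python3 -c "from h import *;st()"
python3 -m jog '[[[0.6,0,0],0,30],[[0.6,0,0],0,30],[[0,0,0],0,30]]' 6
python3 -c "from h import *;st()"
python3 -m jog '[[[0.6,0,0],0,30],[[0.6,0,0],0,30],[[0,0,0],0,30]]' 6
python3 -c "from h import *;st()"
```

```text
time: 27.2
tool_pos: [0.5455, 0.1952, 0.006]
tool_rot: [-0.443, -0.551, -0.443, 0.551]
wrist_force: [-0.2, -0.9, -0.2]
finger_gap: 0.357
t 27.20 tcp [545.48 195.17   6.03] yaw -0.2151 F [-0.17 -0.88 -0.15] M [-0.075  0.059  0.016] gap mm 33.95
time: 27.45
tool_pos: [0.5457, 0.1952, 0.005]
tool_rot: [0.443, 0.551, 0.443, -0.551]
wrist_force: [0.6, 0.2, 1.0]
finger_gap: 0.358
t 27.45 tcp [545.67 195.2    4.98] yaw -0.2151 F [0.65 0.18 0.98] M [-0.112  0.092 -0.022] gap mm 34.01
time: 27.7
tool_pos: [0.5457, 0.1952, 0.0038]
tool_rot: [0.444, 0.551, 0.443, -0.551]
wrist_force: [0.5, -0.5, 2.0]
finger_gap: 0.358
t 27.70 tcp [545.74 195.21   3.83] yaw -0.2151 F [ 0.45 -0.53  1.95] M [-0.118 -0.097 -0.028] gap mm 34.02
time: 27.95
tool_pos: [0.5455, 0.1952, 0.0025]
tool_rot: [0.443, 0.551, 0.443, -0.551]
wrist_force: [0.4, 0.4, 1.3]
finger_gap: 0.353
t 27.95 tcp [545.53 195.19   2.47] yaw -0.2151 F [0.45 0.37 1.25] M [-0.146 -0.018 -0.013] gap mm 33.60
```

```bash
python3 -m jog '[[[0.6,0,0],0,30],[[0.6,0,0],0,30],[[0,0,0],0,30]]' 6
python3 -c "from h import *;st()"
python3 -m jog '[[[0.6,0,0],0,30],[[0.6,0,0],0,30],[[0,0,0],0,30]]' 6
python3 -c "from h import *;st()"
python3 -m jog '[[[0.6,0,0],0,30],[[0.6,0,0],0,30],[[0,0,0],0,30]]' 6
python3 -c "from h import *;st()"
python3 -m jog '[[[0.6,0,0],0,30],[[0.6,0,0],0,30],[[0,0,0],0,30]]' 6
python3 -c "from h import *;st()"
```

```text
time: 28.2
tool_pos: [0.5454, 0.1952, 0.0012]
tool_rot: [-0.443, -0.551, -0.443, 0.551]
wrist_force: [1.2, 0.0, 1.8]
finger_gap: 0.356
t 28.20 tcp [545.44 195.19   1.21] yaw -0.2152 F [1.16 0.01 1.78] M [-0.09  -0.046 -0.021] gap mm 33.89
time: 28.45
tool_pos: [0.5454, 0.1952, 0.0]
tool_rot: [-0.443, -0.551, -0.443, 0.551]
wrist_force: [0.8, 0.7, 0.7]
finger_gap: 0.354
t 28.45 tcp [5.4543e+02 1.9519e+02 1.0000e-02] yaw -0.2151 F [0.77 0.71 0.75] M [-0.148  0.008  0.037] gap mm 33.70
time: 28.7
tool_pos: [0.5454, 0.1952, -0.0012]
tool_rot: [-0.443, -0.551, -0.443, 0.551]
wrist_force: [1.1, 0.1, 1.2]
finger_gap: 0.351
t 28.70 tcp [545.44 195.18  -1.19] yaw -0.2151 F [1.14 0.05 1.22] M [-0.144  0.021 -0.029] gap mm 33.37
time: 28.95
tool_pos: [0.5455, 0.1952, -0.0024]
tool_rot: [-0.443, -0.551, -0.443, 0.551]
wrist_force: [2.1, -0.0, 0.7]
finger_gap: 0.349
t 28.95 tcp [545.46 195.19  -2.37] yaw -0.2151 F [ 2.06 -0.02  0.68] M [-0.097  0.008 -0.023] gap mm 33.16
```

```bash
python3 -m jog '[[[0.5,0,0],0,30],[[0.5,0,0],0,30],[[0,0,0],0,30]]' 6
python3 -c "from h import *;st()"
python3 -m jog '[[[0.5,0,0],0,30],[[0.5,0,0],0,30],[[0,0,0],0,30]]' 6
python3 -c "from h import *;st()"
python3 -m jog '[[[0.5,0,0],0,30],[[0,0,0],0,30]]' 6
python3 -c "from h import *;st()"
python3 -m jog '[[[0.5,0,0],0,30],[[0,0,0],0,30]]' 6
python3 -c "from h import *;st()"
```

```text
time: 29.2
tool_pos: [0.5455, 0.1952, -0.0033]
tool_rot: [0.443, 0.551, 0.443, -0.551]
wrist_force: [0.3, 0.2, 0.1]
finger_gap: 0.347
t 29.20 tcp [545.47 195.2   -3.35] yaw -0.2151 F [0.29 0.15 0.07] M [-0.085 -0.006  0.009] gap mm 33.01
time: 29.45
tool_pos: [0.5454, 0.1952, -0.0044]
tool_rot: [-0.443, -0.551, -0.443, 0.551]
wrist_force: [2.1, -0.2, 0.8]
finger_gap: 0.35
t 29.45 tcp [545.43 195.19  -4.37] yaw -0.2151 F [ 2.1  -0.23  0.75] M [-0.082 -0.092 -0.013] gap mm 33.27
time: 29.62
tool_pos: [0.5455, 0.1952, -0.0049]
tool_rot: [-0.443, -0.551, -0.443, 0.551]
wrist_force: [1.2, -0.9, 1.3]
finger_gap: 0.35
t 29.62 tcp [545.45 195.2   -4.86] yaw -0.2150 F [ 1.24 -0.89  1.28] M [-0.064 -0.042 -0.007] gap mm 33.31
time: 29.78
tool_pos: [0.5455, 0.1952, -0.0053]
tool_rot: [0.443, 0.551, 0.443, -0.551]
wrist_force: [1.7, 0.1, 1.3]
finger_gap: 0.349
t 29.78 tcp [545.52 195.19  -5.28] yaw -0.2151 F [1.67 0.05 1.27] M [-0.091 -0.04  -0.019] gap mm 33.22
```

```bash
python3 -m jog '[[[0.4,0,0],0,30],[[0,0,0],0,30]]' 6
python3 -c "from h import *;st()"
python3 -m jog '[[[0.4,0,0],0,30],[[0,0,0],0,30]]' 6
python3 -c "from h import *;st()"
python3 -m jog '[[[0.4,0,0],0,30],[[0,0,0],0,30]]' 6
python3 -c "from h import *;st()"
python3 -m jog '[[[0.4,0,0],0,30],[[0,0,0],0,30]]' 6
python3 -c "from h import *;st()"
```

```text
time: 29.95
tool_pos: [0.5455, 0.1952, -0.0057]
tool_rot: [0.443, 0.551, 0.443, -0.551]
wrist_force: [1.0, 0.1, 0.8]
finger_gap: 0.345
t 29.95 tcp [545.49 195.22  -5.71] yaw -0.2150 F [0.97 0.09 0.76] M [-0.081 -0.062 -0.015] gap mm 32.83
time: 30.12
tool_pos: [0.5456, 0.1952, -0.0061]
tool_rot: [0.443, 0.551, 0.443, -0.551]
wrist_force: [1.0, -0.8, 1.9]
finger_gap: 0.342
t 30.12 tcp [545.55 195.19  -6.07] yaw -0.2151 F [ 0.99 -0.78  1.89] M [-0.133 -0.081  0.003] gap mm 32.57
time: 30.28
tool_pos: [0.5456, 0.1952, -0.0062]
tool_rot: [0.443, 0.551, 0.443, -0.551]
wrist_force: [-0.6, -0.2, 4.1]
finger_gap: 0.347
t 30.28 tcp [545.62 195.21  -6.16] yaw -0.2151 F [-0.6  -0.21  4.12] M [-0.173  0.059 -0.048] gap mm 33.04
time: 30.45
tool_pos: [0.5456, 0.1953, -0.0064]
tool_rot: [0.444, 0.551, 0.443, -0.551]
wrist_force: [-0.1, -0.5, 7.0]
finger_gap: 0.343
t 30.45 tcp [545.61 195.27  -6.41] yaw -0.2150 F [-0.06 -0.47  6.98] M [-0.163  0.086 -0.015] gap mm 32.64
```

```bash
python3 -m jog '[[[-0.7,0,0],0,30],[[0,0,0],0,32.5]]' 6
python3 -c "from h import *;st()"
python3 -m jog '[[[0,0.4,0],0,33.5],[[0,0.5,0],0,34.5],[[0,0.5,0],0,35.5],[[0,0,0],0,36.5],[[0,0,0],0,38],[[0,0,0],0,42],[[0,0,0],0,48],[[0,0,0],0,48]]' 6
python3 -c "from h import *;st()"
python3 -m jog '[[[-2,0,0],0,48],[[-3,0,0],0,48],[[-5,0,0],0,48],[[-8,0,0],0,48],[[-12,0,0],0,48],[[-15,0,0],0,48],[[-20,0,0],0,48],[[-20,0,0],0,48]]'
python3 -m jog '[[[-25,0,0],0,48],[[-30,-10,0],0,48],[[-30,-30,0],0,48],[[-10,-36,0],0,48],[[0,-36,0],0,48],[[0,-20,0],0,48],[[0,0,0],0,48]]'
python3 -c "from h import *;st()"
```

```text
time: 30.62
tool_pos: [0.5452, 0.1952, -0.0062]
tool_rot: [-0.443, -0.551, -0.444, 0.551]
wrist_force: [-0.7, 0.4, -0.7]
finger_gap: 0.349
t 30.62 tcp [545.19 195.16  -6.24] yaw -0.2151 F [-0.72  0.37 -0.73] M [-0.096  0.095  0.027] gap mm 33.16
time: 31.28
tool_pos: [0.5469, 0.1949, -0.0062]
tool_rot: [0.443, 0.551, 0.443, -0.551]
wrist_force: [0.3, -0.1, 0.1]
finger_gap: 0.495
t 31.28 tcp [546.87 194.87  -6.19] yaw -0.2151 F [ 0.35 -0.1   0.14] M [-0.083  0.021 -0.   ] gap mm 47.11
time: 31.95
tool_pos: [0.5468, 0.1949, 0.0806]
tool_rot: [0.443, 0.551, 0.443, -0.551]
wrist_force: [-0.0, -0.0, -1.2]
finger_gap: 0.503
time: 32.53
tool_pos: [0.4149, 0.2233, 0.1749]
tool_rot: [0.444, 0.551, 0.444, -0.55]
wrist_force: [0.9, 0.1, -0.1]
finger_gap: 0.502
t 32.53 tcp [414.94 223.34 174.93] yaw -0.2133 F [ 0.94  0.12 -0.12] M [-0.079  0.111 -0.037] gap mm 47.71
```

```bash
python3 - <<'E'
from h import *
from bench import eyes
for n in("scene","top"):
    c=eyes.capture(n); np.savez(f"end_{n}.npz",**c); cv2.imwrite(f"pics/end_{n}.png",c["image"][:,:,::-1])
c=load("end_scene.npz")
im=np.clip(c["image"][180:260,295:385,::-1].astype(float)*1.8,0,255).astype(np.uint8)
cv2.imwrite("pics/end_crop.png",cv2.resize(im,None,fx=7,fy=7,interpolation=cv2.INTER_CUBIC))
E
```

```text
(no output)
```

View pics/end_scene.png

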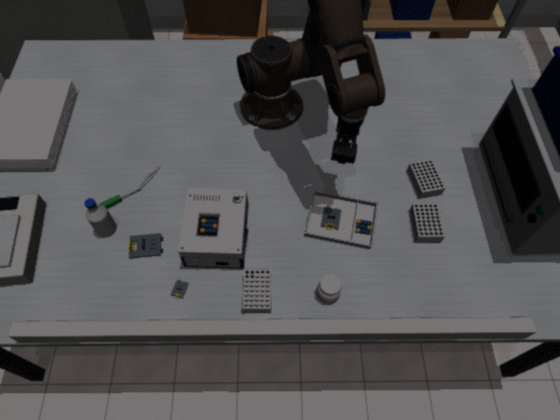

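View pics/end_crop.png

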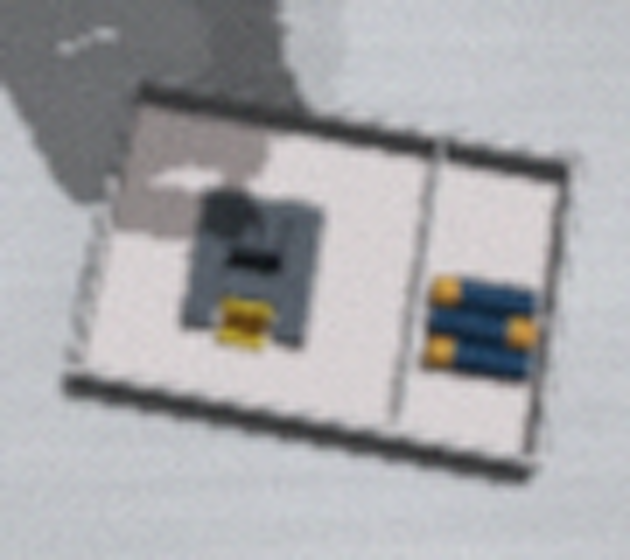

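View pics/end_top.png

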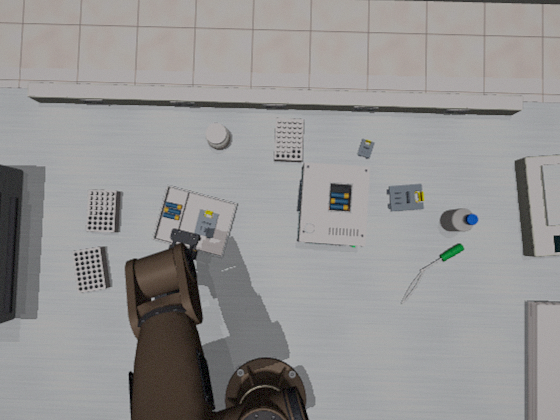

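```bash
python3 - <<'E'
from h import *
c=load("end_scene.npz"); X=cloud(c); im=c["image"].astype(int)
bl=im[...,2]-im[...,0]
k=np.zeros(bl.shape,bool); k[206:232,320:343]=True
k&=(bl>3)&(X[...,2]<.022)&(X[...,2]>0)
P=X[k]; A=np.c_[P[:,:2]-P[:,:2].mean(0),np.ones(len(P))]; p=np.linalg.lstsq(A,P[:,2],rcond=None)[0]
print(len(P),"slopes",np.round(p[:2],3),"z",p[2], "centre",P.mean(0))
f=np.zeros(bl.shape,bool); f[215:228,345:352]=True; print("floor z",np.nanmedian(X[f][:,2]))
for n in("scene","top"):
    a=load(n+"0.npz")["image"].astype(int); b=load(f"end_{n}.npz")["image"].astype(int)
    d=(np.abs(a-b).max(2)>35).astype(np.uint8); nn,l,s,ce=cv2.connectedComponentsWithStats(d)
    print(n,[tuple(map(int,r)) for r in s[1:] if r[4]>12])
E
```

```text
262 slopes [ 0.011 -0.   ] z 0.012861992067504711 centre [0.5280974  0.20148862 0.01286199]
floor z 0.004605953811846021
scene [(270, 0, 39, 42, 741), (426, 0, 73, 112, 4010), (326, 19, 37, 9, 239), (291, 31, 94, 133, 5680), (237, 52, 14, 30, 253), (292, 78, 32, 9, 66), (254, 99, 84, 110, 3032), (234, 102, 7, 15, 62), (321, 108, 16, 30, 207), (357, 122, 84, 41, 1752), (313, 196, 28, 34, 452), (198, 216, 18, 20, 101)]
top [(329, 184, 22, 27, 502), (62, 210, 227, 210, 21792), (0, 320, 74, 100, 5012), (282, 360, 15, 7, 48), (261, 362, 28, 11, 142), (297, 378, 18, 42, 261), (253, 385, 32, 12, 72), (299, 391, 5, 9, 14), (254, 393, 24, 14, 95)]
```

The cover lies flat at z ≈ 12.9 mm (9 mm above the floor is expected), slope ≤ 0.011, and the only changes in the images are the arm, its shadow, the cover and the well. Handing in.

```bash
python3 -c "
from h import *
st()
from bench import ticket
print(ticket.sign_off())"
```

```text
t 32.63 tcp [418.64 223.25 174.62] yaw -0.2141 F [ 0.97  1.11 -0.14] M [-0.048  0.046  0.012] gap mm 47.75
the job is handed in; nothing more can be done
None
```

The battery cover is off the counter and lies flat, grip side up, near the middle of the tray's empty compartment. I handed the job in at 32.6 s, with the gripper clear of everything.

**What I did:**
- **Tab:** I pressed it to its stop while following the pinch towards the rib. The sideways force stayed at about 1.5 N or less during the squeeze.
- **Tilt:** The moves allow no tilt of the tool, so I let the cover pivot inside the light grip (11.5–14 N) as I lifted, to about 0.2 rad. I then drew it out and lifted it clear.
- **Forces:** The highest readings while freeing it were about 6.8 N downwards and 2.4 N sideways, under the 12 N limit. One earlier test close, off centre, dragged the cover against the opening with about 6.6 N.
- **Setting down:** I eased the grip to 6 N and lowered the cover until it levelled itself. The push at the end peaked at about 7 N.

**Last checks:**
- The depth image puts the cover's upper face at 12.9 mm, where 12 mm is expected, with a slope of at most 0.011. The cover centre is about 4 mm from the compartment's centre.
- The blue cells show in the well. Comparing the pictures from before and after, I saw no other object moved.
- I saw no sign of cracking, but the cameras are too coarse to rule out a hairline crack.

**What disagreed:**
- The real fingertips sit about 22–25 mm behind the stated tool tip. My first closes passed above the rib and tab, so I found the working height by feel.
- The screw positions put the seat about 8 mm further along x than the cover's outline did. I used the outline; touching the rib put the cover within about 1.5 mm of that.

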